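# Free the seized glue clamp and put away the squeegees

## Task

The squeegees in the clamp jig have set, but dried glue has seized its locking knob: rock the knob back and forth through its small play, from end to end, until it breaks free, then turn it at least 60 degrees anticlockwise so that its tongue is clear of the pawl. Next lift the ratchet pawl well up and leave it so, slide the clamp bar fully back, and put every squeegee away lying in a pocket of the wooden tray, one to a pocket. Leave the glue tube and the timer where they are.

Things in the scene. Friction and masses are not known exactly. Their poses are not given: they have to be found in the camera images.
- jig: Fixed clamp jig: dark steel bed plate 200 x 290 mm, 12 mm thick, with a tail plate behind it. Origin on the bench; x points from the fence (aluminium, at x -132 to -118 mm, top 34 mm above the bench) to the tail, away from the robot at yaw 0; y left; z up. The tail carries the pawl at y = 0 and the knob at x 100, y 85 mm.
- bed (a point): Centre of the work area on top of the bed, 12 mm above the bench, axes as the jig's. The squeegees lie here side by side, length along x, at y about -108, -36, 36 and 108 mm (places may be empty), between the fence and the clamp bar.
- knob_grip (a point): On the knob's vertical axis, 88 mm above the bench, in the middle of its black wing: 72 mm long (this point's y), 13 mm thick (its x), from 70 to 98 mm above the bench. Pinch it from above across the thickness. Turns with the knob.
- tongue_tip (a point): Tip of the knob's flat steel tongue (16 mm wide, top 58 mm above the bench, reaching 92 mm from the knob's axis towards the wing's -y). It lies over the pawl and holds it down until the knob is turned open.
- knob (a joint): Angle in rad, + anticlockwise from above (opening), 0: tongue straight over the pawl. Seized, it has play only between hard stops at -0.22 and +0.22 (hard force bends it to 0.26; friction 0.25 N m). Each rock past 0.18 to the side opposite the last, with a moment's dwell, loosens it a step; 6 to 10 free it (force does not). Then it turns on to 1.5. Open: above 0.85. It stays where left.
- pawl_tab (a point): Grip point on the pawl's upright black tab, 76 mm above the bench while down. The tab is 10 mm thick along the jig's y (pinch it so), 12 mm along x, from 50 to 91 mm above the bench. The hinge axis runs along the jig's y through jig x = 135 mm, 46 mm above the bench: 80 mm behind and 30 mm below this point.
- pawl (a joint): Pawl angle in rad: 0 down in the rod's teeth; grows as the tab is lifted on its arc (up, then backwards over the hinge) to 0.6. Stiff hinge: about 1.5 N at the tab, stays where left. Blocks the bar below 0.15; lifted means above 0.25. The knob's tongue blocks it while the knob is below 0.75.
- bar_post (a point): Grip point on the clamp bar's black post, 64 mm above the bench, at jig y = -90 mm; the post is 22 mm in diameter from 41 to 75 mm above the bench, with a 28 mm cap up to 85 mm.
- bar (a joint): Travel of the clamp bar in m along the jig's +x, away from the fence: 0 clamped, 0.05 fully back; about 3 N, stays where left. Its lip overhangs the squeegees' far ends by 12 mm, so they cannot be lifted out before it is back.
- tray: Loose wooden tray (0.9 kg), 122 x 300 mm, 4 open pockets; origin: centre of its underside, z up. Floor 4 mm thick; pockets 46 mm wide (tray y) and 110 mm long (tray x), centred at x = 0, y = -108, -36, 36, 108 mm. Walls 14 mm above the floor (top at 18 mm), with 54 mm finger gaps at the middle of each long side.
- squeegee0: Squeegee (any of the alike ones): wooden back with a grey felt blade, 38 mm wide (x), 100 mm long (y), 22 mm high, 0.12 kg; the felt half is 16 mm high. Origin: centre of its underside. Grip across the 38 mm, near the middle of its length. It may be absent.
- squeegee1: Squeegee (any of the alike ones): wooden back with a grey felt blade, 38 mm wide (x), 100 mm long (y), 22 mm high, 0.12 kg; the felt half is 16 mm high. Origin: centre of its underside. Grip across the 38 mm, near the middle of its length. It may be absent.
- squeegee2: Squeegee (any of the alike ones): wooden back with a grey felt blade, 38 mm wide (x), 100 mm long (y), 22 mm high, 0.12 kg; the felt half is 16 mm high. Origin: centre of its underside. Grip across the 38 mm, near the middle of its length. It may be absent.
- squeegee3: Squeegee (any of the alike ones): wooden back with a grey felt blade, 38 mm wide (x), 100 mm long (y), 22 mm high, 0.12 kg; the felt half is 16 mm high. Origin: centre of its underside. Grip across the 38 mm, near the middle of its length. It may be absent.
- glue_tube: Bystander: white glue tube with an orange nozzle, standing, 29 mm in diameter, 130 mm high; origin at the centre of its foot.
- timer: Bystander: grey timer lying flat, 55 x 100 x 30 mm; origin at the centre of its underside.
Not all that is in view belongs to the job. What is shaped like the squeegee3 but green or pink is not meant. What is shaped like the squeegee2 but pink is not meant.

How it is judged:
By the outcome, as a careful person would: the job done as asked, in the order asked, and still so for the second after the job is handed in, with the robot touching nothing.
Of squeegee0, squeegee1, squeegee2, squeegee3 only 2 to 4 are there at a start; the rules pass over those that are not, and their reading is None.
At some moment in a run one of tray may be knocked a few centimetres aside while the robot is not near it.
Once in a run the grip may slacken for a moment while it holds something.
It also fails if it takes over 210 s, if anything falls off the work surface, if the arm or the gripper's body presses on something with over 40 N, if the wrist force passes 120 N, or if a joint passes its speed limit or range.

## Robot

A 6-joint arm with a two-finger parallel gripper is mounted at the origin on a cart in front of the work surface, level with it; the furniture and walls round the work are solid. World frame = base frame: x ahead of the robot, y to its left, z up, the work surface at z = 0. Lengths are in m, angles in rad, forces in N, time in s.
With the tool pointing down it reaches from about 0.425 to 0.95 m from the base axis. Payload 3.5 kg.
Tool frame: the origin (TCP) lies on the centre line of the jaws, within the pads' length; the fingertips stand 17 mm ahead of it and the grasp point (between the pads) lies 2 mm behind it; z points along the fingers, y is the line along which they close (so a half turn about z gives the same grasp; the last joint's range is limited). The gripper opens to 85 mm and grips with 20 to 120 N. Pads are 22 mm wide; open, the fingers measure 114 mm over their backs; the gripper's body (76 mm by 85 mm) begins 54 mm behind the grasp point. The pads swing forward as they close: fully open they stand 13 mm farther back than shut.
Start: joints at [1.085, 0.286, 1.577, -0, 1.279, -0.15], TCP at [0.222, 0.637, 0.248] pointing down, gripper open.
Joint ranges: [-2.77, 2.77], [-0.9, 2.22], [0.21, 2.48], [-1.53, 4.67], [0.24, 2.81], [-2.84, 2.84]. Speed limits (rad/s): [2.79, 2.79, 3.14, 3.14, 3.14, 3.14].

## Interface

Orientations are given as a unit quaternion [x, y, z, w].
In Python, from plant import ctrl gives the robot as it stands. The module is installed in compiled form; this text tells all that it offers.
- The arm moves only by the tool drive_tool, never from a script. Its argument "moves" is a list of rows, each a list of 3 entries, a list of its own where there are three numbers: the turn, a rotation vector about the tool's x, y, z in rad, then the shift along the tool's x, y, z in m, then the finger opening in m, from 0 to 0.0854. A call has 1 to 5 rows; each row shifts and turns the commanded pose from where the row before left it, along the tool's axes as they then stand; what a row does not reach is not made up. A row lasts 1/8 s, in which the tool goes at most 62.5 mm and 10.7 degrees, less where a joint would pass 70% of its speed; a pose out of reach is approached as far as the arm can. A call with a gripper value outside its range is refused whole. The fingers move at their own pace and stop on an object; "grip_force" is the grip in N (left out, the last holds). Time passes only in rows, so rows that do not move let the fingers close. It gives the time, the measured TCP pose, the force, the opening and the grip force at its end, in the units of the state.
- ctrl.get_state(): the state, without advancing time (a new reading comes with each control period).
- ctrl.read_camera(name): name is "scene" or "top" or "wrist"; returns a dict with "image" (384x512x3 uint8, red, green, blue), "fx", "fy", "cx", "cy" (pixels), "dist" ([k1, k2, p1, p2, k3] as OpenCV has them; the pictures are not rectified), "R" (3x3) and "t" (3): a world point X has camera coordinates R X + t. Camera axes: x right, y down, z forward; pixel columns grow to the right and rows downward; lengths in m; the calibration is good to about 2 mm. A picture is of the moment at which its call begins. There is no depth.
- ctrl.sign_off(): hands the job in; it is judged then, once.
The state is a dict: "time": time; "qpos": joint angles; "dq": joint speeds; "joint_efforts": joint torques, N m; "eef_pos": TCP position; "tcp_rot": TCP orientation; "contact_force": force on the tool from outside, world axes, zero at the start; "wrist_torque": the same for the moment, N m; "opening": opening from 0.0 (shut) to 1.0 (fully open); "finger_force": force on a finger pad.
Only numpy, scipy, OpenCV 4.12 (cv2) and the standard library are available. Lean on these libraries where they do the work, as an engineer would, in place of code of your own. Each camera call takes 0.05 s, during which the arm holds its last target. There are 200 camera calls.

## Working session

There is one attempt and no reset: what is moved stays moved. The work goes in short steps, Python scripts to look and compute and a tool call to move; the robot and the scene stay as the last step left them, time stands still between calls to the robot, and variables do not carry over. Pictures are saved under pics/ and viewed, at most 15 in all, crops included, and the job is handed in when it is done.

Besides the shell and the picture viewer there is one more tool, called after ">>>" as a command line: name --argument value ..., lists and objects as JSON in quotes. drive_tool: Moves the arm, as the interface text tells. Its arguments: {"type":"object","properties":{"moves":{"type":"array","items":{"type":"array"}},"grip_force":{"type":"number"}},"required":["moves"]}

```bash
mkdir -p pics; cat > h.py <<'E'
import numpy as np, cv2
from plant import ctrl
from scipy.spatial.transform import Rotation as Ro
def cam(n,f=None):
    c=ctrl.read_camera(n)
    if f: cv2.imwrite('pics/'+f,c['image'][:,:,::-1])
    return c
def K(c): return np.array([[c['fx'],0,c['cx']],[0,c['fy'],c['cy']],[0,0,1.]])
def ray(c,uv):
    p=cv2.undistortPoints(np.array(uv,float).reshape(-1,1,2),K(c),np.array(c['dist'],float)).reshape(-1,2)
    R=np.array(c['R']);t=np.array(c['t'])
    d=np.c_[p,np.ones(len(p))]@R
    return -R.T@t,d
def onz(c,uv,z):
    o,d=ray(c,uv); return o+d*((z-o[2])/d[:,2])[:,None]
def proj(c,X):
    R=np.array(c['R']);t=np.array(c['t'])
    return cv2.projectPoints(np.array(X,float).reshape(-1,1,3),cv2.Rodrigues(R)[0],t,K(c),np.array(c['dist'],float))[0].reshape(-1,2)
def st():
    s=ctrl.get_state(); return s
E
python3 - <<'E'
from h import *
import cv2
a=cam('scene');b=cam('top')
cv2.imwrite('pics/a.png',a['image'][:,:,::-1]);cv2.imwrite('pics/b.png',cv2.resize(b['image'][:,:,::-1],(800,600)))
s=st();print(s)
for c in(a,b):print(-np.array(c['R']).T@c['t'])
E
```

```text
{'time': 0.1, 'qpos': array([ 1.08496720e+00,  2.87100444e-01,  1.57803227e+00, -1.14917731e-05,
        1.27859507e+00, -1.49956682e-01]), 'dq': array([ 6.95246866e-04, -1.79935193e-03, -2.28116248e-03, -3.21380779e-05,
        4.61215930e-04, -3.11701066e-04]), 'joint_efforts': array([-1.05081279e-03, -4.07300055e+01, -2.93697184e+01, -2.03340906e-04,
        3.47356763e-03,  7.59591131e-06]), 'eef_pos': array([0.222159  , 0.63680326, 0.24706897]), 'tcp_rot': array([ 1.67146228e-01,  9.85931539e-01, -1.01579522e-03, -3.28459298e-04]), 'contact_force': array([ 0.10241345, -0.32863297, -0.38842603]), 'wrist_torque': array([-0.04140542,  0.0235116 ,  0.02174125]), 'finger_force': 0.0, 'opening': 1.0017687486119105}
[-0.29969054  1.11873625  0.71001101]
[ 0.34523204 -0.03452188  1.56187213]
```

View pics/a.png

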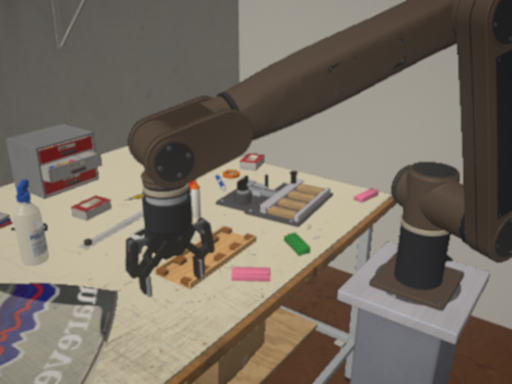

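View pics/b.png

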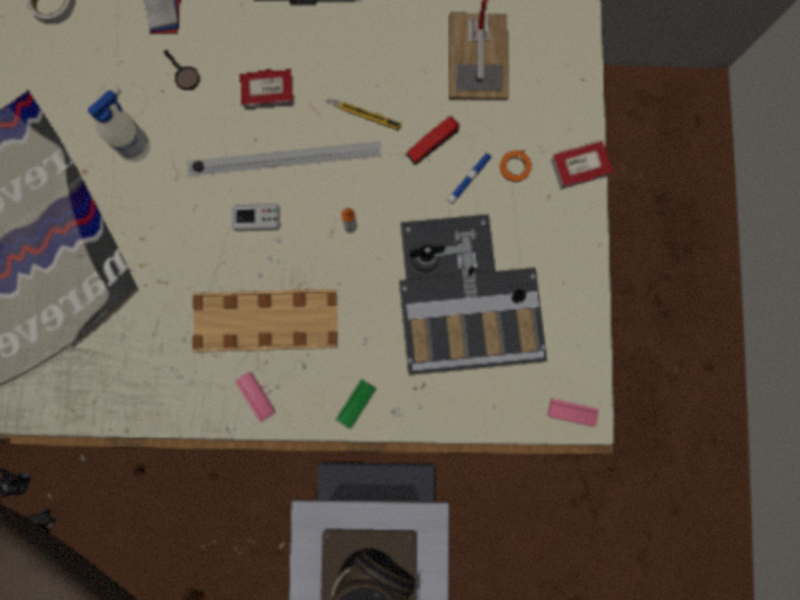

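The picture shows four wooden squeegees in the jig (top 800x600 view: about (420,338), (455,335), (490,332), (525,330)). The tray is at (265,320), the knob at (427,252), the pawl at (470,265) and the post at (518,296). The glue tube is at (348,215) and the timer at (255,216). The pink and green blocks (255,396), (356,403), (573,412) are decoys.

```bash
python3 - <<'E'
from h import *
b=cam('top')
s=512/800
def P(n,u,v,z): print(n,onz(b,[[u*s,v*s]],z)[0].round(3))
P('knob',427,252,.088);P('post',518,296,.085)
P('fenceL',410,371,.034);P('fenceR',546,358,.034)
P('bedTL',401,280,.012);P('bedTR',535,268,.012);P('bedBL',408,374,.012);P('bedBR',546,362,.012)
P('tailTL',402,217,.012);P('tailTR',489,215,.012)
P('trTL',193,294,.018);P('trTR',337,290,.018);P('trBL',194,351,.018);P('trBR',338,345,.018)
im=b['image'][115:245,240:370,::-1]
cv2.imwrite('pics/c.png',cv2.resize(im,(780,600),interpolation=cv2.INTER_CUBIC))
E
```

```text
knob [ 0.652 -0.108  0.088]
post [ 0.566 -0.29   0.085]
fenceL [ 0.417 -0.078  0.034]
fenceR [ 0.446 -0.355  0.034]
bedTL [ 0.607 -0.058  0.012]
bedTR [ 0.637 -0.339  0.012]
bedBL [ 0.411 -0.074  0.012]
bedBR [ 0.44  -0.36   0.012]
tailTL [ 0.743 -0.058  0.012]
tailTR [ 0.75  -0.243  0.012]
trTL [0.57  0.375 0.018]
trTR [0.583 0.075 0.018]
trBL [0.452 0.367 0.018]
trBR [0.469 0.07  0.018]
```

View pics/c.png

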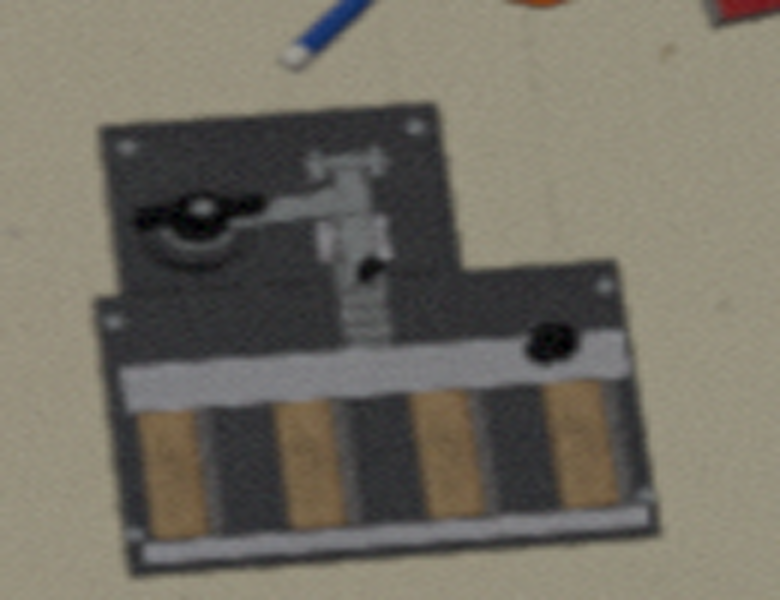

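```bash
cat >> h.py <<'E'
def yaw(s=None):
    s=s or st(); y=Ro.from_quat(s['tcp_rot']).as_matrix()[:,1]; return np.arctan2(y[1],y[0])
def plan(wps,p=None,w=None):
    """wps: (x,y,z,yaw); prints tool-axis rows (turn z, shift), straight down tool"""
    s=st(); p=np.array(s['eef_pos']) if p is None else np.array(p,float); w=yaw(s) if w is None else w
    for x,y,z,t in wps:
        d=np.array([x,y,z])-p; dw=(t-w)
        n=int(max(np.ceil(np.linalg.norm(d)/.062),np.ceil(abs(dw)/.18),1))
        print('--',n,'rows')
        for i in range(n):
            tx=np.array([np.sin(w),-np.cos(w),0]); ty=np.array([np.cos(w),np.sin(w),0])
            tx=-tx if np.cross(tx,ty)[2]>0 else tx
            dd=d/n
            print([round(-dw/n,3)],[round(float(dd@tx),4),round(float(dd@ty),4),round(float(-dd[2]),4)])
            w+=dw/n
        p=np.array([x,y,z])
def brief():
    s=st(); print('t',round(s['time'],2),'p',np.round(s['eef_pos'],4),'yaw',round(yaw(s),3),'F',np.round(s['contact_force'],1),'M',np.round(s['wrist_torque'],2),'op',round(s['opening'],3),'ff',round(s['finger_force'],1),'q',np.round(s['qpos'],2))
    R=Ro.from_quat(s['tcp_rot']).as_matrix(); print('toolz',R[:,2].round(4))
E
python3 -c "
from h import *
plan([(.6,-.16,.28,.1)])"
```

```text
-- 15 rows
[np.float64(0.076)] [-0.0413, -0.0419, -0.0022]
[np.float64(0.076)] [-0.0443, -0.0386, -0.0022]
[np.float64(0.076)] [-0.0471, -0.0352, -0.0022]
[np.float64(0.076)] [-0.0496, -0.0315, -0.0022]
[np.float64(0.076)] [-0.0519, -0.0276, -0.0022]
[np.float64(0.076)] [-0.0538, -0.0236, -0.0022]
[np.float64(0.076)] [-0.0555, -0.0195, -0.0022]
[np.float64(0.076)] [-0.0568, -0.0153, -0.0022]
[np.float64(0.076)] [-0.0578, -0.0109, -0.0022]
[np.float64(0.076)] [-0.0584, -0.0065, -0.0022]
[np.float64(0.076)] [-0.0588, -0.0021, -0.0022]
[np.float64(0.076)] [-0.0587, 0.0024, -0.0022]
[np.float64(0.076)] [-0.0584, 0.0068, -0.0022]
[np.float64(0.076)] [-0.0577, 0.0112, -0.0022]
[np.float64(0.076)] [-0.0567, 0.0155, -0.0022]
```

>>> drive_tool --moves '[[[0,0,0.076],[-0.041,-0.042,-0.002],0.0854],[[0,0,0.076],[-0.044,-0.039,-0.002],0.0854],[[0,0,0.076],[-0.047,-0.035,-0.002],0.0854],[[0,0,0.076],[-0.05,-0.032,-0.002],0.0854],[[0,0,0.076],[-0.052,-0.028,-0.002],0.0854]]'

```text
time: 0.78
eef_pos: [0.3476, 0.3687, 0.2582]
tcp_rot: [0.351, 0.936, -0.0, 0.0]
contact_force: [1.5, 0.5, -0.6]
opening: 1.001
finger_force: 0.0
```

>>> drive_tool --moves '[[[0,0,0.076],[-0.054,-0.024,-0.002],0.0854],[[0,0,0.076],[-0.056,-0.02,-0.002],0.0854],[[0,0,0.076],[-0.057,-0.015,-0.002],0.0854],[[0,0,0.076],[-0.058,-0.011,-0.002],0.0854],[[0,0,0.076],[-0.058,-0.007,-0.002],0.0854]]'

```text
time: 1.4
eef_pos: [0.4726, 0.1016, 0.2683]
tcp_rot: [0.522, 0.853, 0.0, 0.0]
contact_force: [1.0, 0.1, -0.1]
opening: 0.995
finger_force: 0.0
```

>>> drive_tool --moves '[[[0,0,0.076],[-0.059,-0.002,-0.002],0.0854],[[0,0,0.076],[-0.059,0.002,-0.002],0.0854],[[0,0,0.076],[-0.058,0.007,-0.002],0.0854],[[0,0,0.076],[-0.058,0.011,-0.002],0.0854],[[0,0,0.076],[-0.057,0.016,-0.002],0.0854]]'

```text
time: 2.02
eef_pos: [0.598, -0.1651, 0.278]
tcp_rot: [0.674, 0.739, 0.0, -0.0]
contact_force: [0.3, 0.9, -0.3]
opening: 0.997
finger_force: 0.0
```

```bash
python3 - <<'E'
from h import *
brief()
w=cam('wrist')
print((-np.array(w['R']).T@w['t']).round(3))
cv2.imwrite('pics/w1.png',cv2.resize(w['image'][:,:,::-1],(800,600),interpolation=cv2.INTER_CUBIC))
E
```

```text
t 2.02 p [ 0.598  -0.1651  0.278 ] yaw 0.092 F [ 0.3  0.9 -0.3] M [ 0.02 -0.06  0.09] op 0.997 ff 0.0 q [-0.43  0.15  1.69  0.    1.31 -0.53]
toolz [-3.e-04  4.e-04 -1.e+00]
[ 0.592 -0.088  0.404]
```

View pics/w1.png

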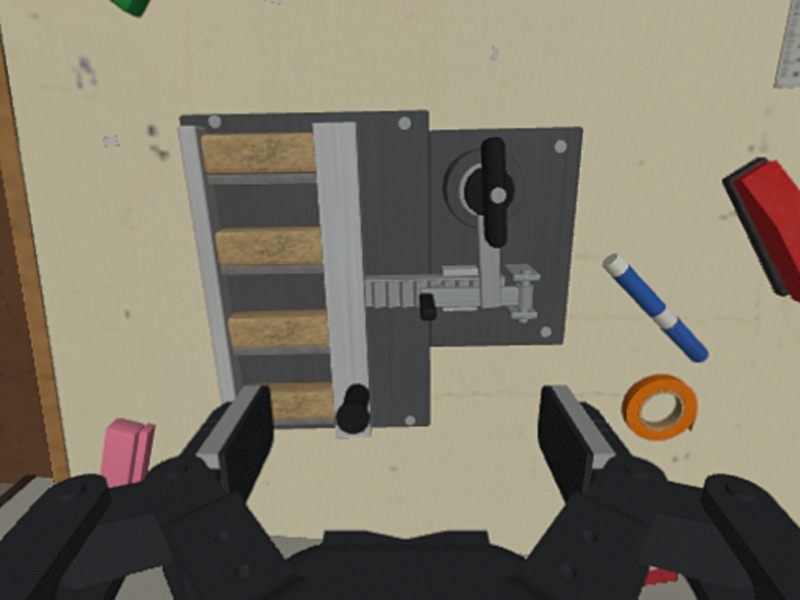

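```bash
python3 - <<'E'
from h import *
b=cam('wrist')
def P(n,u,v,z): 
    p=onz(b,[[u*.64,v*.64]],z)[0]; print(n,p.round(4)); return p[:2]
k1=P('wingend1',493,143,.098);k2=P('wingend2',495,243,.098);P('screw',498,195,.1);
P('capt',354,414,.085);P('tabtop',428,298,.091)
c=np.array([P('BL',181,117,.012),P('TL',428,111,.012),P('TR',429,426,.012),P('tTL',430,131,.012),P('tTR',582,128,.012),P('tBR',564,344,.012)])
g=np.array([(-.14,.145),(.06,.145),(.06,-.145)])
d=k1-k2;print('wingyaw',np.arctan2(-d[0],d[1]),np.linalg.norm(d),(k1+k2)/2)
A,B=g-g.mean(0),c[:3]-c[:3].mean(0)
th=np.arctan2((A[:,0]*B[:,1]-A[:,1]*B[:,0]).sum(),(A*B).sum());R=np.array([[np.cos(th),-np.sin(th)],[np.sin(th),np.cos(th)]])
o=c[:3].mean(0)-R@g.mean(0);print('yaw',th,'o',o,'res',((A@R.T-B)*1e3).round(1))
for n,q in dict(knob=(.1,.085),tab=(.055,0)).items():print(n,o+R@q)
print('tail in jig',((c[3:]-o)@R).round(3))
print('cap,tab in jig',(np.array([P('',354,414,.085),P('',428,298,.091)])-o)@R)
E
```

```text
wingend1 [ 0.6492 -0.0838  0.098 ]
wingend2 [ 0.6598 -0.1467  0.098 ]
screw [ 0.6567 -0.1151  0.1   ]
capt [ 0.571  -0.2944  0.085 ]
tabtop [ 0.6193 -0.1914  0.091 ]
BL [ 0.4159 -0.0831  0.012 ]
TL [ 0.6101 -0.0617  0.012 ]
TR [ 0.6401 -0.3478  0.012 ]
tTL [ 0.6132 -0.0763  0.012 ]
tTR [ 0.7339 -0.0639  0.012 ]
tBR [ 0.7558 -0.2499  0.012 ]
wingyaw 0.16687847209404633 0.06375958356102257 [ 0.65446002 -0.1152503 ]
yaw 0.10266253859872669 o [ 0.56691786 -0.21160229] res [[-3.1  1.4]
 [ 1.7  0.5]
 [ 1.4 -1.9]]
knob [ 0.65768035 -0.1168016 ]
tab [ 0.62162828 -0.20596577]
tail in jig [[ 0.06   0.13 ]
 [ 0.181  0.13 ]
 [ 0.184 -0.057]]
 [ 0.571  -0.2944  0.085 ]
 [ 0.6193 -0.1914  0.091 ]
cap,tab in jig [[-0.00445259 -0.08278134]
 [ 0.05418581  0.01476546]]
```

```bash
python3 -c "
from h import *
plan([(.656,-.116,.16,.13)])"
```

```text
-- 3 rows
[np.float64(-0.014)] [0.0157, 0.0206, 0.0391]
[np.float64(-0.014)] [0.0154, 0.0208, 0.0391]
[np.float64(-0.014)] [0.0151, 0.021, 0.0391]
```

>>> drive_tool --moves '[[[0,0,-0.012],[0.0157,0.0206,0.039],0.05],[[0,0,-0.012],[0.0154,0.0208,0.039],0.05],[[0,0,-0.012],[0.0151,0.021,0.039],0.05],[[0,0,0],[0,0,0],0.05]]'

```text
time: 2.62
eef_pos: [0.6523, -0.1081, 0.1561]
tcp_rot: [0.658, 0.753, -0.002, -0.005]
contact_force: [-0.7, -0.9, 0.2]
opening: 0.586
finger_force: 0.0
```

```bash
python3 - <<'E'
from h import *
brief()
w=cam('wrist')
print((-np.array(w['R']).T@w['t']).round(3))
s=st();p=s['eef_pos'];R=Ro.from_quat(s['tcp_rot']).as_matrix()
print(proj(w,[p-[0,0,.062]])/.64, proj(w,[[.6577,-.1168,.098]])/.64)
cv2.imwrite('pics/w2.png',cv2.resize(w['image'][:,:,::-1],(800,600),interpolation=cv2.INTER_CUBIC))
E
```

```text
t 2.62 p [ 0.6523 -0.1081  0.1561] yaw 0.134 F [-0.7 -0.9  0.2] M [0.04 0.06 0.02] op 0.586 ff 0.0 q [-0.32  0.35  1.68  0.    1.13 -0.45]
toolz [-0.0093  0.0033 -1.    ]
[ 0.644 -0.032  0.282]
[[406.54556547 344.7866839 ]] [[413.79954578 362.1510619 ]]
```

View pics/w2.png

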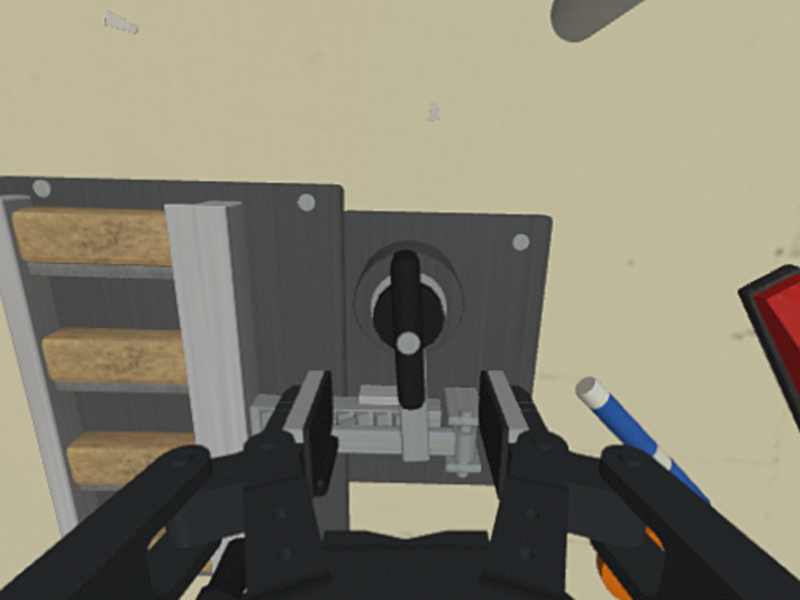

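```bash
python3 - <<'E'
from h import *
brief()
b=cam('wrist'); brief()
q=onz(b,np.array([[405,253],[410.5,407],[408,343]])*.64,.098);print(q,q[:2].mean(0))
d=q[0]-q[1];print(np.linalg.norm(d),np.arctan2(-d[0],d[1]))
c=onz(b,np.array([[343,187],[346,211],[551,217],[2,178]])*.64,.012);print(c)
E
```

```text
t 2.67 p [ 0.6535 -0.1094  0.1592] yaw 0.133 F [-0.2 -0.  -0.1] M [-0.07  0.03 -0.04] op 0.586 ff 0.0 q [-0.32  0.34  1.68 -0.    1.13 -0.45]
toolz [-0.0047  0.0013 -1.    ]
t 2.73 p [ 0.6545 -0.1104  0.1616] yaw 0.132 F [ 0.3 -0.5  1.1] M [ 0.06  0.01 -0.04] op 0.59 ff 0.0 q [-0.32  0.34  1.67 -0.    1.13 -0.45]
toolz [-6.e-04 -1.e-04 -1.e+00]
[[ 0.64889564 -0.07097257  0.098     ]
 [ 0.66096437 -0.14242732  0.098     ]
 [ 0.65553473 -0.11084749  0.098     ]] [ 0.65493    -0.10669994  0.098     ]
0.07246678383292439 0.1673211093343066
[[ 0.61011638 -0.05485912  0.012     ]
 [ 0.61311217 -0.06832081  0.012     ]
 [ 0.73347561 -0.05583519  0.012     ]
 [ 0.41580502 -0.07619861  0.012     ]]
```

>>> drive_tool --moves '[[[0,0,-0.017],[0.003,0,0.037],0.05],[[0,0,-0.017],[0,0,0.037],0.05],[[0,0,0],[0,0,0],0.05],[[0,0,0],[0,0,0],0.05]]'

```text
time: 3.22
eef_pos: [0.6558, -0.1087, 0.0905]
tcp_rot: [0.647, 0.763, 0.001, 0.002]
contact_force: [0.3, -0.0, 0.6]
opening: 0.589
finger_force: 0.0
```

>>> drive_tool --moves '[[[0,0,0],[0,0,0],0.0],[[0,0,0],[0,0,0],0.0],[[0,0,0],[0,0,0],0.0],[[0,0,0],[0,0,0],0.0]]' --grip_force 80

```text
time: 3.72
eef_pos: [0.6533, -0.1085, 0.0897]
tcp_rot: [0.646, 0.764, -0.002, -0.001]
contact_force: [-7.9, -0.9, 8.7]
opening: 0.133
finger_force: 79.9
```

```bash
python3 -c "
from h import *
brief()"
```

```text
t 3.73 p [ 0.6533 -0.1085  0.0897] yaw 0.167 F [-7.9 -0.9  8.7] M [-0.17  1.26  0.18] op 0.133 ff 79.9 q [-0.32  0.42  1.71 -0.    1.01 -0.48]
toolz [-0.0041 -0.0017 -1.    ]
```

>>> drive_tool --moves '[[[0,0,-0.1],[0,-0.0025,0],0.0],[[0,0,-0.1],[0,0,0],0.0],[[0,0,0],[0,0,0],0.0],[[0,0,0],[0,0,0],0.0]]'

```text
time: 4.22
eef_pos: [0.6534, -0.1086, 0.0897]
tcp_rot: [0.569, 0.823, 0.001, 0.002]
contact_force: [0.6, -0.8, 6.0]
opening: 0.137
finger_force: 79.8
```

```bash
python3 -c "
from h import *
brief()"
```

```text
t 4.22 p [ 0.6534 -0.1086  0.0897] yaw 0.361 F [ 0.6 -0.8  6. ] M [ 0.03  0.07 -0.64] op 0.137 ff 79.8 q [-0.32  0.42  1.71  0.    1.   -0.68]
toolz [ 4.e-03 -6.e-04 -1.e+00]
```

>>> drive_tool --moves '[[[0,0,0.17],[0,0,0],0.0],[[0,0,0.17],[0,0,0],0.0],[[0,0,0.17],[0,0,0],0.0],[[0,0,0],[0,0,0],0.0],[[0,0,0],[0,0,0],0.0]]'

```text
time: 4.85
eef_pos: [0.6525, -0.1085, 0.0897]
tcp_rot: [0.756, 0.655, -0.0, 0.001]
contact_force: [-1.7, -0.7, 8.0]
opening: 0.134
finger_force: 80.1
```

```bash
python3 -c "
from h import *
brief()"
```

```text
t 4.85 p [ 0.6525 -0.1085  0.0897] yaw -0.142 F [-1.7 -0.7  8. ] M [0.1  0.43 0.35] op 0.134 ff 80.1 q [-0.32  0.42  1.71 -0.    1.01 -0.17]
toolz [ 9.0e-04 -2.1e-03 -1.0e+00]
```

>>> drive_tool --moves '[[[0,0,-0.165],[0,0,0],0.0],[[0,0,-0.165],[0,0,0],0.0],[[0,0,-0.165],[0,0,0],0.0],[[0,0,0],[0,0,0],0.0],[[0,0,0],[0,0,0],0.0]]'

```text
time: 5.48
eef_pos: [0.6534, -0.1085, 0.0897]
tcp_rot: [0.574, 0.819, 0.001, 0.002]
contact_force: [0.7, -0.2, 6.2]
opening: 0.136
finger_force: 79.7
```

>>> drive_tool --moves '[[[0,0,0.165],[0,0,0],0.0],[[0,0,0.165],[0,0,0],0.0],[[0,0,0.165],[0,0,0],0.0],[[0,0,0],[0,0,0],0.0],[[0,0,0],[0,0,0],0.0]]'

```text
time: 6.1
eef_pos: [0.6525, -0.1086, 0.0897]
tcp_rot: [0.756, 0.655, -0.0, 0.001]
contact_force: [-2.3, 0.3, 7.3]
opening: 0.133
finger_force: 80.1
```

>>> drive_tool --moves '[[[0,0,-0.165],[0,0,0],0.0],[[0,0,-0.165],[0,0,0],0.0],[[0,0,-0.165],[0,0,0],0.0],[[0,0,0],[0,0,0],0.0],[[0,0,0],[0,0,0],0.0]]'

```text
time: 6.72
eef_pos: [0.6534, -0.1085, 0.0897]
tcp_rot: [0.573, 0.819, 0.0, 0.002]
contact_force: [1.7, -0.0, 6.1]
opening: 0.138
finger_force: 79.7
```

>>> drive_tool --moves '[[[0,0,0.165],[0,0,0],0.0],[[0,0,0.165],[0,0,0],0.0],[[0,0,0.165],[0,0,0],0.0],[[0,0,0],[0,0,0],0.0],[[0,0,0],[0,0,0],0.0]]'

```text
time: 7.35
eef_pos: [0.6525, -0.1086, 0.0897]
tcp_rot: [0.756, 0.655, -0.0, 0.001]
contact_force: [-3.3, -0.0, 7.3]
opening: 0.132
finger_force: 80.1
```

```bash
python3 -c "
from h import *
brief()"
```

```text
t 7.35 p [ 0.6525 -0.1086  0.0897] yaw -0.143 F [-3.3 -0.   7.3] M [0.01 0.36 0.39] op 0.132 ff 80.1 q [-0.32  0.42  1.71 -0.    1.01 -0.17]
toolz [ 9.0e-04 -2.1e-03 -1.0e+00]
```

>>> drive_tool --moves '[[[0,0,-0.165],[0,0,0],0.0],[[0,0,-0.165],[0,0,0],0.0],[[0,0,-0.165],[0,0,0],0.0],[[0,0,0],[0,0,0],0.0],[[0,0,0],[0,0,0],0.0]]'

```text
time: 7.98
eef_pos: [0.6534, -0.1085, 0.0897]
tcp_rot: [0.573, 0.82, 0.0, 0.002]
contact_force: [0.6, 0.7, 5.9]
opening: 0.132
finger_force: 79.7
```

```bash
python3 -c "
from h import *
brief()"
```

```text
t 7.97 p [ 0.6534 -0.1085  0.0897] yaw 0.351 F [0.6 0.7 5.9] M [0.04 0.04 0.26] op 0.132 ff 79.7 q [-0.32  0.42  1.71 -0.    1.   -0.67]
toolz [ 0.0036 -0.0019 -1.    ]
```

>>> drive_tool --moves '[[[0,0,-0.06],[0,0,0],0.0],[[0,0,0],[0,0,0],0.0]]'

```text
time: 8.22
eef_pos: [0.6535, -0.1085, 0.0897]
tcp_rot: [0.548, 0.836, 0.0, 0.002]
contact_force: [0.7, 1.1, 5.7]
opening: 0.136
finger_force: 79.7
```

```bash
python3 -c "
from h import *
brief()"
```

```text
t 8.22 p [ 0.6535 -0.1085  0.0897] yaw 0.41 F [0.7 1.1 5.7] M [ 0.04 -0.03  0.02] op 0.136 ff 79.7 q [-0.32  0.42  1.71 -0.    1.   -0.73]
toolz [ 0.004  -0.0014 -1.    ]
```

>>> drive_tool --moves '[[[0,0,-0.17],[0,0,0],0.0],[[0,0,-0.17],[0,0,0],0.0],[[0,0,-0.17],[0,0,0],0.0],[[0,0,-0.17],[0,0,0],0.0],[[0,0,-0.17],[0,0,0],0.0]]'

```text
time: 8.85
eef_pos: [0.6545, -0.1074, 0.0897]
tcp_rot: [0.153, 0.988, 0.001, 0.003]
contact_force: [4.6, 3.8, 4.4]
opening: 0.132
finger_force: 79.4
```

>>> drive_tool --moves '[[[0,0,-0.15],[0,0,0],0.0],[[0,0,0],[0,0,0],0.0],[[0,0,0],[0,0,0],0.0]]'

```text
time: 9.22
eef_pos: [0.6546, -0.1071, 0.0897]
tcp_rot: [0.08, 0.997, 0.0, 0.003]
contact_force: [5.2, 4.4, 4.2]
opening: 0.136
finger_force: 79.5
```

>>> drive_tool --moves '[[[0,0,0],[0,0,0],0.04],[[0,0,0],[0,0,0],0.04],[[0,0,0],[0,0,-0.05],0.04],[[0,0,0],[0,0,-0.05],0.04],[[0,0,0],[0,0,0],0.04]]'

```text
time: 9.85
eef_pos: [0.6545, -0.1094, 0.1933]
tcp_rot: [0.08, 0.997, -0.001, 0.005]
contact_force: [-0.4, 0.3, 0.1]
opening: 0.47
finger_force: 0.0
```

```bash
python3 -c "
from h import *
brief()
plan([(.6,-.16,.25,.11)])"
```

```text
t 9.85 p [ 0.6545 -0.1094  0.1933] yaw 1.41 F [-0.4  0.3  0.1] M [ 0.03 -0.04  0.03] op 0.47 ff 0.0 q [-0.32  0.3   1.66 -0.    1.17 -1.73]
toolz [ 0.0095 -0.0036 -0.9999]
-- 8 rows
[np.float64(0.162)] [0.0057, -0.0073, -0.0071]
[np.float64(0.162)] [0.0044, -0.0082, -0.0071]
[np.float64(0.162)] [0.0031, -0.0088, -0.0071]
[np.float64(0.162)] [0.0016, -0.0092, -0.0071]
[np.float64(0.162)] [0.0001, -0.0093, -0.0071]
[np.float64(0.162)] [-0.0014, -0.0092, -0.0071]
[np.float64(0.162)] [-0.0029, -0.0088, -0.0071]
[np.float64(0.162)] [-0.0043, -0.0083, -0.0071]
```

```bash
python3 -c "
from h import *
plan([(.615,-.199,.2,1.675)])"
```

```text
-- 2 rows
[np.float64(-0.133)] [0.0123, -0.0474, -0.0033]
[np.float64(-0.133)] [0.0184, -0.0454, -0.0033]
```

>>> drive_tool --moves '[[[0,0,-0.133],[0.0123,-0.0474,-0.003],0.05],[[0,0,-0.133],[0.0184,-0.0454,-0.003],0.05],[[0,0,0],[0,0,0],0.05],[[0,0,0],[0,0,0],0.05],[[0,0,0],[0,0,0],0.05]]'

```text
time: 10.48
eef_pos: [0.6125, -0.1967, 0.1925]
tcp_rot: [-0.053, 0.999, 0.0, -0.001]
contact_force: [0.2, -0.3, 0.3]
opening: 0.59
finger_force: 0.0
```

```bash
python3 - <<'E'
from h import *
brief()
w=cam('wrist')
print((-np.array(w['R']).T@w['t']).round(3))
cv2.imwrite('pics/w3.png',cv2.resize(w['image'][:,:,::-1],(800,600),interpolation=cv2.INTER_CUBIC))
print(proj(w,[[.622,-.199,.091],[.622,-.199,.05]])/.64)
E
```

```text
t 10.47 p [ 0.6125 -0.1967  0.1925] yaw 1.677 F [ 0.2 -0.3  0.3] M [-0.02 -0.01 -0.02] op 0.59 ff 0.0 q [-0.47  0.27  1.71  0.    1.17 -2.15]
toolz [-1.2e-03  8.0e-04 -1.0e+00]
[ 0.536 -0.205  0.318]
[[399.68364655 325.51704787]
 [400.38335443 301.87179306]]
```

View pics/w3.png

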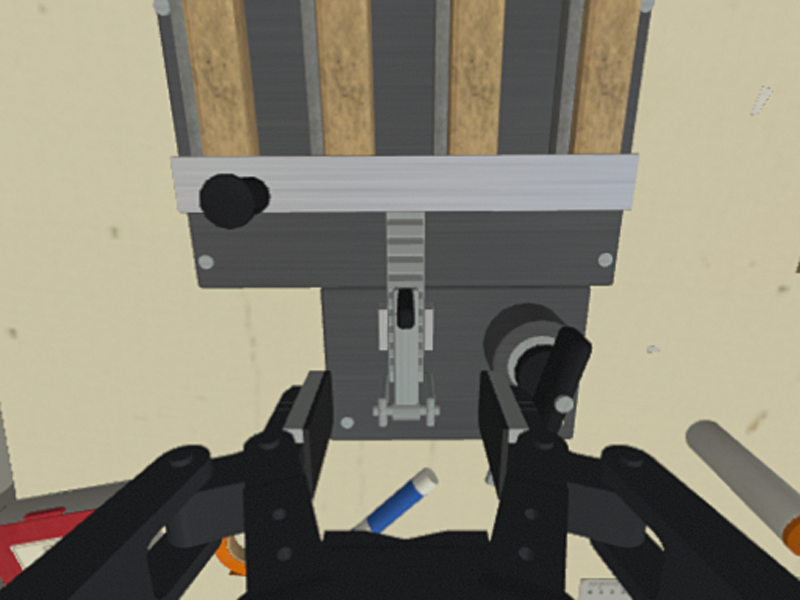

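```bash
python3 - <<'E'
from h import *
b=cam('wrist');brief()
for n,u,v,z in [('tab',404.5,319,.091),('cap',229,202,.085),('rodend hingeL',380,412,.046),('hingeR',433,412,.046),('s1',205,262,.013),('s2',605,259,.013),('bedL',199,287,.012),('bedR',614,284,.012),('wing',557,365,.098)]:
    print(n,onz(b,[[u*.64,v*.64]],z)[0].round(4))
E
```

```text
t 10.57 p [ 0.6127 -0.1967  0.1929] yaw 1.677 F [-0.   0.   0.5] M [0.   0.   0.01] op 0.587 ff 0.0 q [-0.47  0.27  1.71  0.    1.17 -2.15]
toolz [-6.e-04  4.e-04 -1.e+00]
tab [ 0.6183 -0.1968  0.091 ]
cap [ 0.5678 -0.2904  0.085 ]
rodend hingeL [ 0.7029 -0.2046  0.046 ]
hingeR [ 0.6991 -0.1689  0.046 ]
s1 [ 0.6198 -0.3333  0.013 ]
s2 [ 0.589  -0.0629  0.013 ]
bedL [ 0.6384 -0.3383  0.012 ]
bedR [ 0.6059 -0.0521  0.012 ]
wing [ 0.633  -0.1141  0.098 ]
```

>>> drive_tool --moves '[[[0,0,0],[-0.0053,0,0.05],0.05],[[0,0,0],[0,0,0.05],0.05],[[0,0,0],[0,0,0.014],0.05],[[0,0,0],[0,0,0],0.05],[[0,0,0],[0,0,0],0.05]]'

```text
time: 11.2
eef_pos: [0.6195, -0.1979, 0.0821]
tcp_rot: [-0.053, 0.999, -0.001, 0.002]
contact_force: [-0.5, -0.3, 0.6]
opening: 0.582
finger_force: 0.0
```

>>> drive_tool --moves '[[[0,0,0],[0,0,0],0.0],[[0,0,0],[0,0,0],0.0],[[0,0,0],[0,0,0],0.0],[[0,0,0],[0,0,0],0.0]]' --grip_force 60

```text
time: 11.7
eef_pos: [0.6182, -0.1964, 0.0807]
tcp_rot: [-0.052, 0.999, 0.001, 0.0]
contact_force: [-2.0, 5.3, 5.4]
opening: 0.108
finger_force: 59.4
```

```bash
python3 - <<'E'
from h import *
brief()
w=cam('wrist')
cv2.imwrite('pics/w4.png',w['image'][:,:,::-1])
E
```

```text
t 11.7 p [ 0.6182 -0.1964  0.0807] yaw 1.676 F [-2.   5.3  5.4] M [0.72 0.21 0.  ] op 0.108 ff 59.4 q [-0.46  0.41  1.75  0.    0.98 -2.14]
toolz [ 6.0e-04  1.6e-03 -1.0e+00]
```

>>> drive_tool --moves '[[[0,0.1,0],[-0.0039,0,-0.0078],0.0],[[0,0.1,0],[-0.0039,0,-0.0078],0.0],[[0,0,0],[0,0,0],0.0]]'

```text
time: 12.12
eef_pos: [0.6242, -0.1955, 0.0929]
tcp_rot: [-0.053, 0.993, -0.004, -0.104]
contact_force: [-5.6, 1.8, 0.4]
opening: 0.102
finger_force: 59.9
```

```bash
python3 - <<'E'
from h import *
brief()
E
```

```text
t 12.12 p [ 0.6242 -0.1955  0.0929] yaw 1.677 F [-5.6  1.8  0.4] M [ 0.12  0.94 -0.  ] op 0.102 ff 59.9 q [-0.42  0.49  1.61 -0.11  1.22 -2.05]
toolz [-0.2069 -0.0195 -0.9782]
```

>>> drive_tool --moves '[[[0,0.1,0],[-0.0039,0,-0.0078],0.0],[[0,0.1,0],[-0.0039,0,-0.0078],0.0],[[0,0.1,0],[-0.0039,0,-0.0078],0.0],[[0,0,0],[0,0,0],0.0],[[0,0,0],[0,0,0],0.0]]'

```text
time: 12.75
eef_pos: [0.6415, -0.1937, 0.1128]
tcp_rot: [-0.051, 0.966, -0.012, -0.252]
contact_force: [-7.2, 2.9, 2.2]
opening: 0.099
finger_force: 59.9
```

```bash
python3 - <<'E'
from h import *
brief()
E
```

```text
t 12.75 p [ 0.6415 -0.1937  0.1128] yaw 1.676 F [-7.2  2.9  2.2] M [ 0.21  1.31 -0.14] op 0.099 ff 59.9 q [-0.37  0.65  1.39 -0.22  1.56 -1.99]
toolz [-0.4857 -0.0485 -0.8728]
```

>>> drive_tool --moves '[[[0,0,0],[0,0,0],0.05],[[0,0,0],[0,0,0],0.05],[[0,0,0],[0,0,-0.04],0.05],[[0,0,0],[0,0,-0.06],0.05],[[0,0,0],[0,0,0],0.05]]'

```text
time: 13.38
eef_pos: [0.6959, -0.1904, 0.2085]
tcp_rot: [-0.051, 0.969, -0.016, -0.241]
contact_force: [0.9, 0.1, 0.8]
opening: 0.59
finger_force: 0.0
```

>>> drive_tool --moves '[[[0,-0.17,0],[0,0,0],0.05],[[0,-0.17,0],[0,0,0],0.05],[[0,-0.16,0],[0,0,0],0.05],[[0,0,0],[0,0,0],0.05]]'

```text
time: 13.88
eef_pos: [0.6898, -0.1898, 0.2008]
tcp_rot: [-0.052, 0.999, 0.0, -0.001]
contact_force: [-0.5, 1.0, -0.1]
opening: 0.588
finger_force: 0.0
```

```bash
python3 - <<'E'
from h import *
brief()
plan([(.568,-.29,.16,1.677)])
E
```

```text
t 13.88 p [ 0.6898 -0.1898  0.2008] yaw 1.675 F [-0.5  1.  -0.1] M [ 0.07 -0.03 -0.05] op 0.588 ff 0.0 q [-0.41  0.41  1.5  -0.    1.23 -2.08]
toolz [-2.2e-03  1.0e-04 -1.0e+00]
-- 3 rows
[np.float64(-0.001)] [0.0439, -0.029, 0.0136]
[np.float64(-0.001)] [0.0439, -0.029, 0.0136]
[np.float64(-0.001)] [0.0439, -0.0289, 0.0136]
```

>>> drive_tool --moves '[[[0,0,0],[0.0439,-0.029,0.0136],0.06],[[0,0,0],[0.0439,-0.029,0.0136],0.06],[[0,0,0],[0.0439,-0.029,0.0136],0.06],[[0,0,0],[0,0,0],0.06],[[0,0,0],[0,0,0],0.06]]'

```text
time: 14.5
eef_pos: [0.571, -0.29, 0.1605]
tcp_rot: [-0.052, 0.999, -0.0, -0.0]
contact_force: [1.3, 0.5, -0.3]
opening: 0.703
finger_force: 0.0
```

```bash
python3 - <<'E'
from h import *
brief()
w=cam('wrist')
cv2.imwrite('pics/w5.png',cv2.resize(w['image'][:,:,::-1],(800,600),interpolation=cv2.INTER_CUBIC))
print(proj(w,[[.568,-.29,.085]])/.64)
E
```

```text
t 14.5 p [ 0.571  -0.29    0.1605] yaw 1.676 F [ 1.3  0.5 -0.3] M [-0.03 -0.01  0.02] op 0.703 ff 0.0 q [-0.63  0.29  1.74 -0.    1.11 -2.3 ]
toolz [-2.e-04 -0.e+00 -1.e+00]
[[406.95629981 320.79348102]]
```

View pics/w5.png

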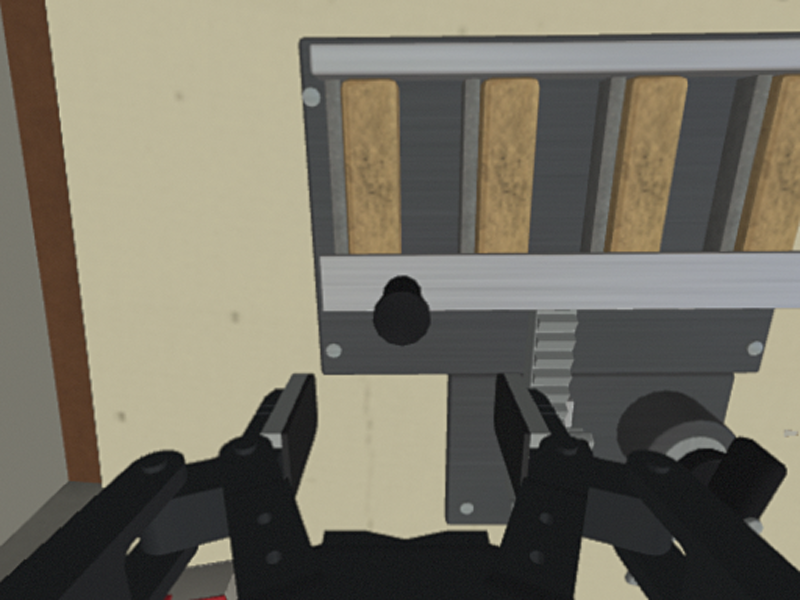

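The post's cap is at (402,318), within about 2 mm of where I predicted it. The bar at rows 255–310 is still clamped, and the four squeegees lie beyond it.

>>> drive_tool --moves '[[[0,0,0],[0.004,-0.002,0.04],0.06],[[0,0,0],[0,0,0.055],0.06],[[0,0,0],[0,0,0],0.06],[[0,0,0],[0,0,0],0.06]]'

```text
time: 15.05
eef_pos: [0.5682, -0.2923, 0.0673]
tcp_rot: [-0.053, 0.999, -0.001, 0.001]
contact_force: [-0.3, -0.0, 0.4]
opening: 0.7
finger_force: 0.0
```

>>> drive_tool --moves '[[[0,0,0],[0,0,0],0.0],[[0,0,0],[0,0,0],0.0],[[0,0,0],[0,0,0],0.0],[[0,0,0],[0,0,0],0.0]]'

```text
time: 15.55
eef_pos: [0.5678, -0.2924, 0.0684]
tcp_rot: [-0.052, 0.999, -0.0, 0.002]
contact_force: [0.0, 2.8, 5.4]
opening: 0.295
finger_force: 58.4
```

```bash
python3 - <<'E'
from h import *
brief()
E
```

```text
t 15.55 p [ 0.5678 -0.2924  0.0684] yaw 1.675 F [0.  2.8 5.4] M [ 0.55  0.03 -0.02] op 0.295 ff 58.4 q [-0.63  0.4   1.78  0.    0.95 -2.31]
toolz [ 3.5e-03 -7.0e-04 -1.0e+00]
```

>>> drive_tool --moves '[[[0,0,0],[-0.013,0,0],0.0],[[0,0,0],[-0.013,0,0],0.0],[[0,0,0],[-0.013,0,0],0.0],[[0,0,0],[-0.013,0,0],0.0],[[0,0,0],[-0.002,0,0],0.0]]'

```text
time: 16.18
eef_pos: [0.6176, -0.2867, 0.0683]
tcp_rot: [-0.053, 0.999, 0.001, -0.005]
contact_force: [-17.2, 1.5, 15.1]
opening: 0.295
finger_force: 59.0
```

>>> drive_tool --moves '[[[0,0,0],[0,0,0],0.0],[[0,0,0],[0,0,0],0.0]]'

```text
time: 16.42
eef_pos: [0.6175, -0.2867, 0.0683]
tcp_rot: [-0.053, 0.999, 0.001, -0.004]
contact_force: [-13.2, 2.7, 11.6]
opening: 0.296
finger_force: 58.8
```

```bash
python3 - <<'E'
from h import *
brief()
E
```

```text
t 16.43 p [ 0.6175 -0.2867  0.0683] yaw 1.676 F [-13.2   2.7  11.6] M [ 0.43  1.88 -0.04] op 0.296 ff 58.8 q [-0.58  0.49  1.66 -0.    1.   -2.26]
toolz [-0.0078  0.0015 -1.    ]
```

>>> drive_tool --moves '[[[0,0,0],[0.003,0,0],0.0],[[0,0,0],[0,0,0],0.06],[[0,0,0],[0,0,0],0.06],[[0,0,0],[0,0,-0.05],0.06],[[0,0,0],[0,0,-0.06],0.06]]'

```text
time: 17.05
eef_pos: [0.616, -0.2863, 0.1741]
tcp_rot: [-0.053, 0.999, 0.001, -0.002]
contact_force: [0.1, -1.1, 0.4]
opening: 0.7
finger_force: 0.0
```

```bash
python3 - <<'E'
from h import *
brief()
plan([(.56,-.21,.2,1.68)])
E
```

```text
t 17.05 p [ 0.616  -0.2863  0.1741] yaw 1.676 F [ 0.1 -1.1  0.4] M [-0.07 -0.07 -0.02] op 0.7 ff 0.0 q [-0.58  0.36  1.62 -0.    1.16 -2.26]
toolz [-0.0039  0.0023 -1.    ]
-- 2 rows
[np.float64(-0.002)] [0.0238, 0.0409, -0.0129]
[np.float64(-0.002)] [0.0237, 0.0409, -0.0129]
```

>>> drive_tool --moves '[[[0,0,0],[0.024,0.041,-0.013],0.06],[[0,0,0],[0.024,0.041,-0.013],0.06],[[0,0,0],[0,0,0],0.06],[[0,0,0],[0,0,0],0.06]]'

```text
time: 17.55
eef_pos: [0.561, -0.2107, 0.2015]
tcp_rot: [-0.053, 0.999, -0.0, 0.0]
contact_force: [-1.0, -0.1, -0.3]
opening: 0.703
finger_force: 0.0
```

```bash
python3 - <<'E'
from h import *
brief()
w=cam('wrist');t=cam('top')
print((-np.array(w['R']).T@w['t']).round(3))
im=w['image'][:,:,::-1]
cv2.imwrite('pics/w6.png',cv2.resize(im,(800,600),interpolation=cv2.INTER_CUBIC))
hsv=cv2.cvtColor(im.copy(),cv2.COLOR_BGR2HSV)
m=cv2.inRange(hsv,(10,70,60),(25,255,255))
for c in cv2.findContours(m,cv2.RETR_EXTERNAL,cv2.CHAIN_APPROX_NONE)[0]:
    if cv2.contourArea(c)<800: continue
    r=cv2.minAreaRect(c);bx=cv2.boxPoints(r)
    X=onz(w,bx,.034);print('px',np.array(r[0])/.64,'c',X.mean(0).round(4)); print(X[:,:2].round(4).tolist())
th=cv2.cvtColor(t['image'],cv2.COLOR_RGB2HSV)
m=cv2.inRange(th,(8,80,60),(25,255,255));m=cv2.morphologyEx(m,cv2.MORPH_CLOSE,np.ones((5,5)))
for c in cv2.findContours(m,cv2.RETR_EXTERNAL,cv2.CHAIN_APPROX_NONE)[0]:
    r=cv2.minAreaRect(c)
    if 1500<cv2.contourArea(c)<6000: print('top',r, onz(t,cv2.boxPoints(r),.018)[:,:2].round(4).tolist())
E
```

```text
t 17.55 p [ 0.561  -0.2107  0.2015] yaw 1.676 F [-1.  -0.1 -0.3] M [-0.01  0.01 -0.01] op 0.703 ff 0.0 q [-0.53  0.16  1.81 -0.    1.17 -2.2 ]
toolz [ 8.e-04 -8.e-04 -1.e+00]
[ 0.484 -0.219  0.327]
px [250.99956989 173.1678009 ] c [ 0.5083 -0.3125  0.034 ]
[[0.4624, -0.3336], [0.4559, -0.3021], [0.5537, -0.2896], [0.5612, -0.3246]]
px [482.78708458 172.53508568] c [ 0.4928 -0.1704  0.034 ]
[[0.5427, -0.1807], [0.445, -0.1906], [0.443, -0.1617], [0.5406, -0.1485]]
px [363.69724274 172.72747755] c [ 0.5006 -0.2435  0.034 ]
[[0.4537, -0.2628], [0.45, -0.2337], [0.5473, -0.2225], [0.5514, -0.2549]]
px [600.78125 171.09375] c [ 0.4846 -0.0985  0.034 ]
[[0.5339, -0.1095], [0.4351, -0.1192], [0.4352, -0.0892], [0.5343, -0.0759]]
top ((162.9867706298828, 190.5696258544922), (37.182403564453125, 92.63308715820312), 88.23760986328125) [[0.6188, 0.402], [0.6324, 0.0992], [0.5106, 0.0923], [0.4969, 0.3918]]
```

View pics/w6.png

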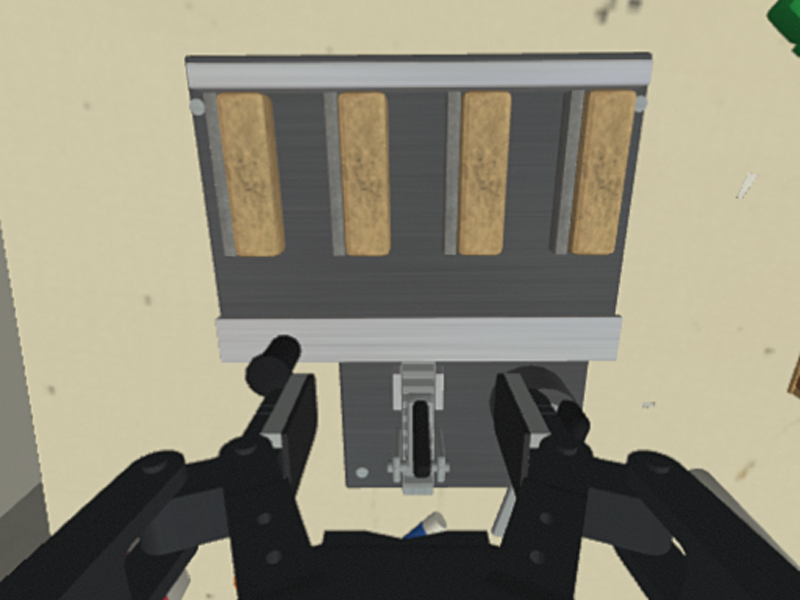

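Bar is now back at rows 318–360 and the pawl tab is raised at (420,435). Four wooden squeegees lie at (250,173), (364,173), (483,172) and (601,171), each with its felt on the image-left side. All four are wood-backed with grey felt, so all fit; the green and pink blocks do not. The tray has been knocked, to about (0.565,0.246).

```bash
python3 - <<'E'
from h import *
plan([(.484,-.1025,.10,1.681),(.484,-.1025,.033,1.681)])
E
```

```text
-- 3 rows
[np.float64(-0.002)] [0.0218, 0.0387, 0.0337]
[np.float64(-0.002)] [0.0217, 0.0388, 0.0337]
[np.float64(-0.002)] [0.0216, 0.0388, 0.0337]
-- 2 rows
[np.float64(-0.0)] [0.0, 0.0, 0.0335]
[np.float64(-0.0)] [0.0, 0.0, 0.0335]
```

>>> drive_tool --moves '[[[0,0,-0.002],[0.022,0.0388,0.0337],0.06],[[0,0,-0.002],[0.022,0.0388,0.0337],0.06],[[0,0,0],[0.0215,0.0388,0.0337],0.06],[[0,0,0],[0,0,0],0.06],[[0,0,0],[0,0,0],0.06]]'

```text
time: 18.27
eef_pos: [0.4843, -0.1026, 0.1007]
tcp_rot: [-0.054, 0.999, -0.0, 0.001]
contact_force: [1.3, -0.4, 0.5]
opening: 0.7
finger_force: 0.0
```

```bash
python3 - <<'E'
from h import *
brief()
w=cam('wrist');brief()
cv2.imwrite('pics/w7.png',cv2.resize(w['image'][:,:,::-1],(800,600),interpolation=cv2.INTER_CUBIC))
s=st();p=s['eef_pos']
print(proj(w,[[p[0],p[1],.034],[p[0],p[1],.012]])/.64)
E
```

```text
t 18.27 p [ 0.4843 -0.1026  0.1007] yaw 1.68 F [ 1.3 -0.4  0.5] M [-0.04 -0.01 -0.03] op 0.7 ff 0.0 q [-0.41  0.07  2.12 -0.    0.95 -2.09]
toolz [ 1.4e-03 -9.0e-04 -1.0e+00]
t 18.32 p [ 0.4851 -0.1031  0.1015] yaw 1.679 F [0.4 0.3 1.1] M [-0.04  0.01  0.04] op 0.705 ff 0.0 q [-0.41  0.07  2.12 -0.    0.95 -2.09]
toolz [ 0.0029 -0.0015 -1.    ]
[[405.10471309 334.81207649]
 [405.15551624 318.17021865]]
```

View pics/w7.png

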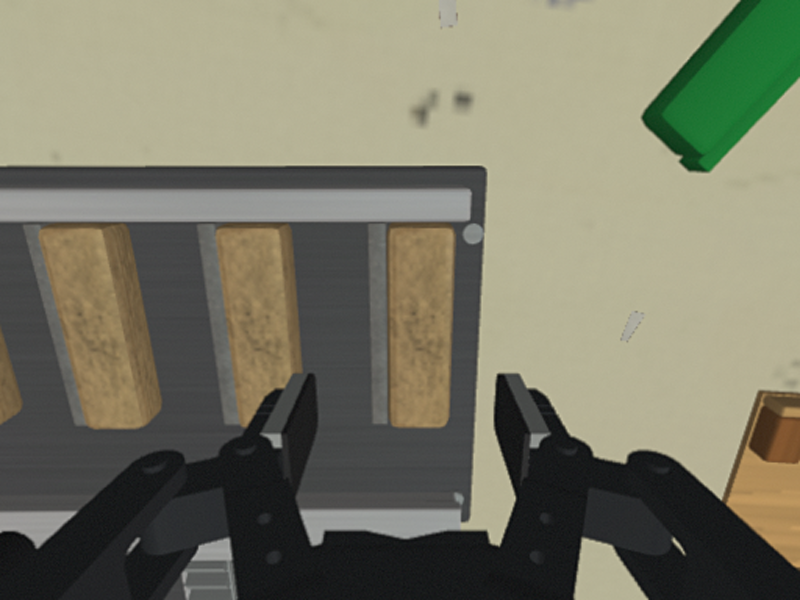

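The squeegee spans columns 368–454, with the felt on the left, and rows 226–427. The TCP projects to (405,335), so it needs about 2.5 mm to the right and 3 mm along the length.

>>> drive_tool --moves '[[[0,0,0],[0.003,0.003,0.034],0.06],[[0,0,0],[0,0,0.033],0.06],[[0,0,0],[0,0,0],0.06],[[0,0,0],[0,0,0],0.06]]'

```text
time: 18.82
eef_pos: [0.4817, -0.1002, 0.0349]
tcp_rot: [-0.054, 0.999, -0.001, 0.001]
contact_force: [0.0, 0.2, -0.2]
opening: 0.699
finger_force: 0.0
```

>>> drive_tool --moves '[[[0,0,0],[0,0,0],0.02],[[0,0,0],[0,0,0],0.02],[[0,0,0],[0,0,0],0.02],[[0,0,0],[0,0,0],0.02]]' --grip_force 60

```text
time: 19.32
eef_pos: [0.4815, -0.0998, 0.0354]
tcp_rot: [-0.055, 0.999, -0.001, 0.002]
contact_force: [0.4, 0.1, 5.6]
opening: 0.429
finger_force: 61.1
```

```bash
python3 - <<'E'
from h import *
brief()
t=cam('top')
th=cv2.cvtColor(t['image'],cv2.COLOR_RGB2HSV)
m=cv2.inRange(th,(8,80,60),(25,255,255));m=cv2.morphologyEx(m,cv2.MORPH_CLOSE,np.ones((5,5)))
for c in cv2.findContours(m,cv2.RETR_EXTERNAL,cv2.CHAIN_APPROX_NONE)[0]:
    r=cv2.minAreaRect(c)
    if 1500<cv2.contourArea(c)<6000:
        X=onz(t,cv2.boxPoints(r),.010)[:,:2];print('top',r,X.round(4).tolist(),X.mean(0))
E
```

```text
t 19.32 p [ 0.4815 -0.0998  0.0354] yaw 1.68 F [0.4 0.1 5.6] M [-0.03  0.09 -0.05] op 0.429 ff 61.1 q [-0.41  0.18  2.15 -0.    0.81 -2.09]
toolz [ 0.004  -0.0019 -1.    ]
top ((162.9248046875, 190.55616760253906), (37.21316146850586, 92.57158660888672), 88.23760986328125) [[0.6203, 0.4044], [0.634, 0.1002], [0.5114, 0.0933], [0.4977, 0.3941]] [0.56585457 0.24801137]
```

```bash
python3 - <<'E'
from h import *
plan([(.4815,-.0998,.13,1.68),(.57,.139,.15,1.63)])
E
```

```text
-- 2 rows
[np.float64(0.0)] [0.0, -0.0, -0.0473]
[np.float64(0.0)] [0.0, -0.0, -0.0473]
-- 5 rows
[np.float64(0.01)] [-0.0228, 0.0455, -0.004]
[np.float64(0.01)] [-0.0223, 0.0458, -0.004]
[np.float64(0.01)] [-0.0219, 0.046, -0.004]
[np.float64(0.01)] [-0.0214, 0.0462, -0.004]
[np.float64(0.01)] [-0.021, 0.0464, -0.004]
```

>>> drive_tool --moves '[[[0,0,0],[0,0,-0.04],0.02],[[0,0,0],[0,0,-0.055],0.02],[[0,0,0],[0,0,0],0.02]]'

```text
time: 19.75
eef_pos: [0.4832, -0.1004, 0.1338]
tcp_rot: [-0.055, 0.998, -0.003, 0.005]
contact_force: [0.5, -0.7, -1.7]
opening: 0.423
finger_force: 64.6
```

>>> drive_tool --moves '[[[0,0,0.01],[-0.0228,0.0455,-0.004],0.02],[[0,0,0.01],[-0.0223,0.0458,-0.004],0.02],[[0,0,0.01],[-0.0219,0.046,-0.004],0.02],[[0,0,0.01],[-0.0214,0.0462,-0.004],0.02],[[0,0,0.01],[-0.021,0.0464,-0.004],0.02]]'

```text
time: 20.38
eef_pos: [0.5677, 0.1414, 0.1468]
tcp_rot: [-0.03, 1.0, -0.0, -0.001]
contact_force: [0.4, 0.4, -1.5]
opening: 0.427
finger_force: 64.5
```

>>> drive_tool --moves '[[[0,0,0],[0,0,0],0.02],[[0,0,0],[0,0,0],0.02],[[0,0,0],[0,0,0],0.02]]'

```text
time: 20.75
eef_pos: [0.5674, 0.1387, 0.1473]
tcp_rot: [-0.029, 1.0, -0.0, -0.001]
contact_force: [0.4, 0.1, -1.3]
opening: 0.422
finger_force: 64.5
```

```bash
python3 - <<'E'
from h import *
brief()
w=cam('wrist')
cv2.imwrite('pics/w8.png',cv2.resize(w['image'][:,:,::-1],(800,600),interpolation=cv2.INTER_CUBIC))
s=st();p=s['eef_pos']
print(proj(w,[[p[0],p[1],.018],[p[0],p[1],.004]])/.64)
E
```

```text
t 20.75 p [0.5674 0.1387 0.1473] yaw 1.629 F [ 0.4  0.1 -1.3] M [ 0.04 -0.    0.  ] op 0.422 ff 64.5 q [ 0.07  0.19  1.88 -0.    1.07 -1.56]
toolz [-1.8e-03 -4.0e-04 -1.0e+00]
[[405.84083439 294.22431574]
 [405.81495512 287.60031575]]
```

View pics/w8.png

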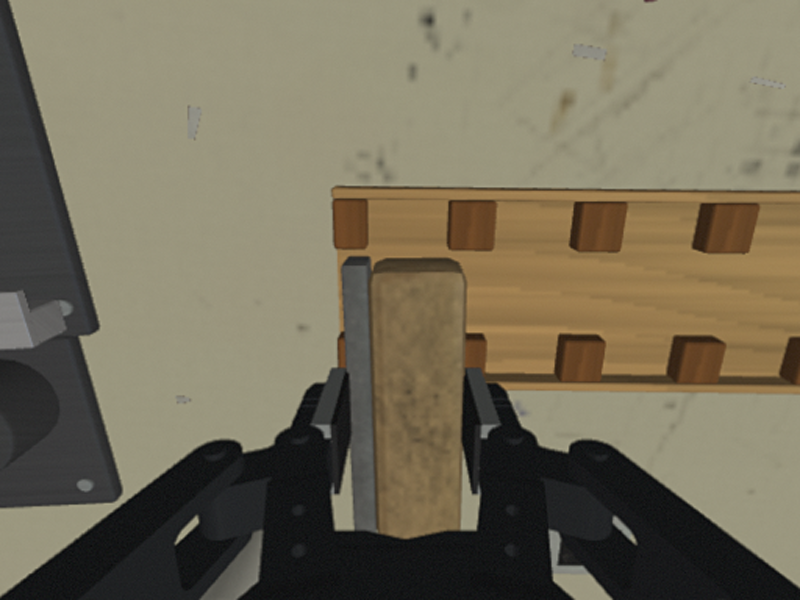

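```bash
python3 - <<'E'
from h import *
w=cam('wrist');brief()
f=lambda u,v,z: onz(w,[[u*.64,v*.64]],z)[0][:2]
L=[f(447,225,.004),f(571,226,.004),f(694,229,.004)]
Rr=[f(368,224,.004)]
print('base left edges',np.round(L,4),'p1 inner',np.round(Rr,4))
print('tops right edges', np.round([f(495,225,.018),f(627,226,.018),f(758,229,.018)],4))
n=[f(332,187,.018),f(798,190,.018)];fa=[f(490,390,.018),f(798,393,.018)]
print('near rim',np.round(n,4),'far rim',np.round(fa,4))
for a in(n,fa):
    d=a[1]-a[0];print('yaw',np.arctan2(-d[0],d[1]))
E
```

```text
t 20.85 p [0.5678 0.1386 0.1478] yaw 1.628 F [ 0.3 -0.  -1.7] M [ 0.01 -0.02  0.05] op 0.428 ff 64.5 q [ 0.07  0.19  1.88 -0.    1.07 -1.56]
toolz [-9.e-04 -2.e-04 -1.e+00]
base left edges [[0.5285 0.1605]
 [0.525  0.2331]
 [0.5228 0.3051]] p1 inner [[0.5306 0.1142]]
tops right edges [[0.525  0.1857]
 [0.5215 0.2589]
 [0.5192 0.3313]]
near rim [[0.5096 0.0951]
 [0.4973 0.3464]] far rim [[0.6274 0.1946]
 [0.6181 0.3851]]
yaw 0.048927213252109976
yaw 0.04868623420826555
```

```bash
python3 - <<'E'
from h import *
w=cam('wrist');brief()
f=lambda u,v,z: onz(w,[[u*.64,v*.64]],z)[0][:2]
print(f(418,270,.146),f(418,259,.124),f(374,275,.146),f(374,500,.146),f(465,275,.146),f(344,262,.140))
E
```

```text
t 20.9 p [0.568  0.1387 0.148 ] yaw 1.628 F [ 0.5  0.2 -0.8] M [-0.06  0.03 -0.02] op 0.428 ff 64.5 q [ 0.07  0.19  1.88 -0.    1.07 -1.56]
toolz [-5.e-04 -1.e-04 -1.e+00]
[0.52212808 0.13928565] [0.52374598 0.13997736] [0.52432412 0.12674503] [0.60303831 0.12962036] [0.52283449 0.1528779 ] [0.52240653 0.11732832]
```

>>> drive_tool --moves '[[[0,0,0.009],[0.0043,0.0006,0.04],0.02],[[0,0,0],[0,0,0.04],0.02],[[0,0,0],[0,0,0.025],0.02],[[0,0,0],[0,0,0.014],0.02],[[0,0,0],[0,0,0],0.02]]'

```text
time: 21.52
eef_pos: [0.5643, 0.1397, 0.0293]
tcp_rot: [-0.025, 1.0, -0.0, 0.0]
contact_force: [0.0, 0.2, -1.2]
opening: 0.421
finger_force: 68.6
```

>>> drive_tool --moves '[[[0,0,0],[0,0,0],0.02],[[0,0,0],[0,0,0],0.02]]'

```text
time: 21.78
eef_pos: [0.5645, 0.1401, 0.03]
tcp_rot: [-0.025, 1.0, 0.0, 0.001]
contact_force: [0.4, -0.0, -2.1]
opening: 0.426
finger_force: 68.6
```

```bash
python3 - <<'E'
from h import *
brief()
E
```

```text
t 21.77 p [0.5645 0.1401 0.03  ] yaw 1.621 F [ 0.4 -0.  -2.1] M [-0.01 -0.02  0.08] op 0.426 ff 68.6 q [ 0.07  0.36  1.93  0.    0.85 -1.55]
toolz [ 1.6e-03  1.0e-04 -1.0e+00]
```

>>> drive_tool --moves '[[[0,0,0],[0,0,0.0025],0.02],[[0,0,0],[0,0,0],0.056],[[0,0,0],[0,0,0],0.056],[[0,0,0],[0,0,-0.05],0.056],[[0,0,0],[0,0,-0.06],0.056]]'

```text
time: 22.4
eef_pos: [0.5626, 0.14, 0.1362]
tcp_rot: [-0.025, 1.0, -0.0, -0.002]
contact_force: [1.0, 0.1, 0.0]
opening: 0.656
finger_force: 0.0
```

```bash
python3 - <<'E'
from h import *
brief()
w=cam('wrist')
cv2.imwrite('pics/w9.png',w['image'][:,:,::-1])
plan([(.4915,-.172,.13,1.68),(.4915,-.172,.035,1.68)])
E
```

```text
t 22.4 p [0.5626 0.14   0.1362] yaw 1.621 F [1.  0.1 0. ] M [-0.06 -0.02 -0.02] op 0.656 ff 0.0 q [ 0.07  0.2   1.9  -0.    1.05 -1.55]
toolz [-4.1e-03 -3.0e-04 -1.0e+00]
-- 6 rows
[np.float64(-0.01)] [0.0155, -0.0514, 0.0029]
[np.float64(-0.01)] [0.016, -0.0512, 0.0029]
[np.float64(-0.01)] [0.0165, -0.0511, 0.0029]
[np.float64(-0.01)] [0.0169, -0.0509, 0.0029]
[np.float64(-0.01)] [0.0174, -0.0508, 0.0029]
[np.float64(-0.01)] [0.0179, -0.0506, 0.0029]
-- 2 rows
[np.float64(0.0)] [0.0, 0.0, 0.0475]
[np.float64(0.0)] [0.0, 0.0, 0.0475]
```

View pics/w9.png

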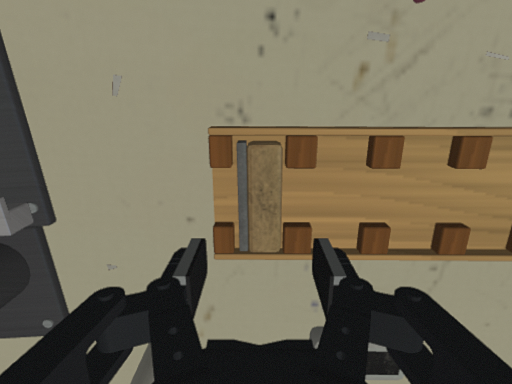

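The first squeegee lies in the left pocket at (258,195) in the 512-px view, between the posts.

>>> drive_tool --moves '[[[0,0,-0.01],[0.015,-0.0514,0.0029],0.058],[[0,0,-0.01],[0.0155,-0.0512,0.0029],0.058],[[0,0,-0.01],[0.016,-0.0511,0.0029],0.058],[[0,0,-0.01],[0.0165,-0.0509,0.0029],0.058],[[0,0,-0.01],[0.017,-0.0508,0.0029],0.058]]'

```text
time: 23.08
eef_pos: [0.5016, -0.1219, 0.1223]
tcp_rot: [-0.05, 0.999, -0.0, 0.0]
contact_force: [0.4, -1.0, -0.4]
opening: 0.679
finger_force: 0.0
```

>>> drive_tool --moves '[[[0,0,-0.01],[0.0175,-0.0506,0.0029],0.058],[[0,0,0],[0,0,0],0.058],[[0,0,0],[0,0,0.04],0.058],[[0,0,0],[0,0,0],0.058],[[0,0,0],[0,0,0],0.058]]'

```text
time: 23.7
eef_pos: [0.4902, -0.1717, 0.08]
tcp_rot: [-0.056, 0.998, -0.0, 0.0]
contact_force: [0.3, 0.2, 0.1]
opening: 0.674
finger_force: 0.0
```

```bash
python3 - <<'E'
from h import *
brief()
plan([(.4944,-.171,.0355,1.68)])
E
```

```text
t 23.7 p [ 0.4902 -0.1717  0.08  ] yaw 1.682 F [0.3 0.2 0.1] M [-0.04  0.01  0.02] op 0.674 ff 0.0 q [-0.53  0.16  2.07  0.    0.91 -2.21]
toolz [ 5.e-04 -1.e-04 -1.e+00]
-- 1 rows
[np.float64(0.002)] [-0.0042, 0.0003, 0.0445]
```

>>> drive_tool --moves '[[[0,0,0],[-0.004,0,0.025],0.058],[[0,0,0],[0,0,0.019],0.058],[[0,0,0],[0,0,0],0.058],[[0,0,0],[0,0,0],0.02],[[0,0,0],[0,0,0],0.02]]'

```text
time: 24.32
eef_pos: [0.4951, -0.1724, 0.0375]
tcp_rot: [-0.055, 0.998, -0.001, 0.002]
contact_force: [-0.4, 1.4, 3.4]
opening: 0.427
finger_force: 61.0
```

>>> drive_tool --moves '[[[0,0,0],[0,0,0],0.02],[[0,0,0],[0,0,0],0.02]]'

```text
time: 24.58
eef_pos: [0.4951, -0.1724, 0.0374]
tcp_rot: [-0.055, 0.998, -0.001, 0.002]
contact_force: [-0.9, 2.1, 6.7]
opening: 0.426
finger_force: 61.3
```

```bash
python3 - <<'E'
from h import *
brief()
s=st();p=s['eef_pos']
plan([(p[0],p[1],.13,1.68),(.5652,.2113,.13,1.62)])
E
```

```text
t 24.57 p [ 0.4951 -0.1724  0.0374] yaw 1.681 F [-0.9  2.1  6.7] M [0.24 0.12 0.03] op 0.426 ff 61.3 q [-0.53  0.24  2.07  0.    0.83 -2.21]
toolz [ 0.0031 -0.0013 -1.    ]
-- 2 rows
[np.float64(0.001)] [0.0, 0.0, -0.0463]
[np.float64(0.001)] [0.0, 0.0, -0.0463]
-- 7 rows
[np.float64(0.009)] [-0.0159, 0.0534, -0.0]
[np.float64(0.009)] [-0.0155, 0.0535, -0.0]
[np.float64(0.009)] [-0.015, 0.0537, -0.0]
[np.float64(0.009)] [-0.0145, 0.0538, -0.0]
[np.float64(0.009)] [-0.0141, 0.0539, -0.0]
[np.float64(0.009)] [-0.0136, 0.054, -0.0]
[np.float64(0.009)] [-0.0132, 0.0541, -0.0]
```

>>> drive_tool --moves '[[[0,0,0],[0,0,-0.04],0.02],[[0,0,0],[0,0,-0.053],0.02],[[0,0,0.009],[-0.0159,0.0534,0],0.02],[[0,0,0.009],[-0.0155,0.0535,0],0.02],[[0,0,0.009],[-0.015,0.0537,0],0.02]]'

```text
time: 25.2
eef_pos: [0.5236, -0.0061, 0.1287]
tcp_rot: [-0.041, 0.999, -0.0, 0.001]
contact_force: [1.4, -0.6, -2.5]
opening: 0.424
finger_force: 63.5
```

>>> drive_tool --moves '[[[0,0,0.009],[-0.0145,0.0538,0],0.02],[[0,0,0.009],[-0.0141,0.0539,0],0.02],[[0,0,0.009],[-0.0136,0.054,0],0.02],[[0,0,0.009],[-0.0132,0.0541,0],0.02],[[0,0,0],[0,0,0],0.02]]'

```text
time: 25.82
eef_pos: [0.5638, 0.2151, 0.1284]
tcp_rot: [-0.026, 1.0, 0.0, 0.0]
contact_force: [-0.1, -0.9, -1.4]
opening: 0.426
finger_force: 63.4
```

>>> drive_tool --moves '[[[0,0,0],[0,0,0],0.02],[[0,0,0],[0,0,0],0.02]]'

```text
time: 26.08
eef_pos: [0.5636, 0.2105, 0.1281]
tcp_rot: [-0.023, 1.0, -0.0, -0.0]
contact_force: [0.8, 0.3, -1.8]
opening: 0.428
finger_force: 63.5
```

```bash
cat >> h.py <<'E'
def dark(w,crop):
    pass
E
python3 - <<'E'
from h import *
brief()
w=cam('wrist')
cv2.imwrite('pics/w10.png',cv2.resize(w['image'][:,:,::-1],(800,600),interpolation=cv2.INTER_CUBIC))
P=[[.5687,.1394],[.5652,.2113],[.5617,.2832],[.5581,.3551]]
e=np.array([-.049,.9988])
# predicted base edges of posts near side x~-.041
for k,p in enumerate(P):
    for sgn in(-1,1):
        q=np.array(p)+e*sgn*.023+np.array([-.9988,-.049])*.041
        print(k,sgn,(proj(w,[[*q,.004]])/.64).round(0))
plan([(.5652,.2113,.031,1.62)])
E
```

```text
t 26.07 p [0.5636 0.2105 0.1281] yaw 1.617 F [ 0.8  0.3 -1.8] M [ 0.03  0.02 -0.04] op 0.428 ff 63.5 q [ 0.19  0.25  1.85 -0.    1.04 -1.43]
toolz [-6.e-04 -4.e-04 -1.e+00]
0 -1 [[233. 228.]]
0 1 [[317. 228.]]
1 -1 [[365. 227.]]
1 1 [[449. 227.]]
2 -1 [[497. 227.]]
2 1 [[582. 227.]]
3 -1 [[630. 226.]]
3 1 [[715. 226.]]
-- 2 rows
[np.float64(-0.002)] [-0.0008, 0.0004, 0.0486]
[np.float64(-0.002)] [-0.0008, 0.0004, 0.0486]
```

View pics/w10.png

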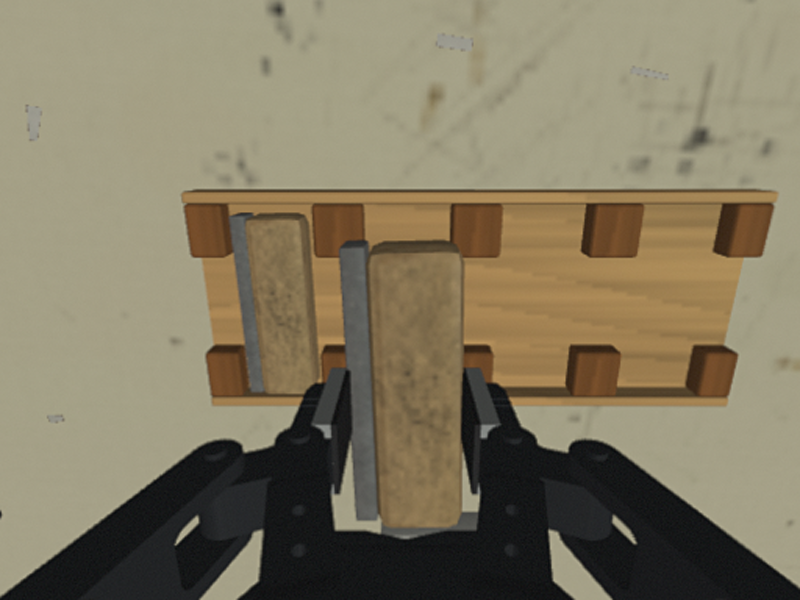

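```bash
python3 - <<'E'
from h import *
w=cam('wrist');brief()
f=lambda u,v,z: onz(w,[[u*.64,v*.64]],z)[0][:2]
z=.1283-.0374+.034
print(f(415,249,z),f(418,525,z))
E
```

```text
t 26.18 p [0.5638 0.2104 0.1283] yaw 1.616 F [ 0.5 -0.7 -1.8] M [-0.07  0.01  0.03] op 0.425 ff 63.5 q [ 0.19  0.25  1.85 -0.    1.04 -1.43]
toolz [-2.e-04 -1.e-04 -1.e+00]
[0.51224746 0.2104598 ] [0.61004548 0.21653527]
```

>>> drive_tool --moves '[[[0,0,-0.003],[-0.0042,0.0008,0.04],0.02],[[0,0,0],[0,0,0.035],0.02],[[0,0,0],[0,0,0.02],0.02],[[0,0,0],[0,0,0],0.02],[[0,0,0],[0,0,0],0.02]]'

```text
time: 26.8
eef_pos: [0.569, 0.2126, 0.0346]
tcp_rot: [-0.025, 1.0, 0.0, 0.001]
contact_force: [-0.1, 1.0, -2.4]
opening: 0.42
finger_force: 63.5
```

```bash
python3 - <<'E'
from h import *
brief()
E
```

```text
t 26.8 p [0.569  0.2126 0.0346] yaw 1.621 F [-0.1  1.  -2.4] M [-0.01  0.   -0.  ] op 0.42 ff 63.5 q [ 0.19  0.4   1.87 -0.    0.87 -1.43]
toolz [ 2.1e-03  4.0e-04 -1.0e+00]
```

>>> drive_tool --moves '[[[0,0,0],[0,-0.001,0.005],0.02],[[0,0,0],[0,0,0],0.02],[[0,0,0],[0,0,0],0.056],[[0,0,0],[0,0,0],0.056],[[0,0,0],[0,0,-0.05],0.056]]'

```text
time: 27.42
eef_pos: [0.5638, 0.2107, 0.0734]
tcp_rot: [-0.025, 1.0, -0.001, -0.006]
contact_force: [0.8, 0.2, -0.2]
opening: 0.657
finger_force: 0.0
```

```bash
python3 - <<'E'
from h import *
brief()
s=st();p=s['eef_pos']
plan([(p[0],p[1],.13,1.62),(.500,-.243,.13,1.68)])
E
```

```text
t 27.43 p [0.5638 0.2107 0.0734] yaw 1.621 F [ 0.8  0.2 -0.2] M [ 0.04 -0.02 -0.05] op 0.657 ff 0.0 q [ 0.19  0.33  1.87 -0.    0.95 -1.43]
toolz [-0.0118 -0.0024 -0.9999]
-- 1 rows
[np.float64(0.001)] [0.0, 0.0, -0.0566]
-- 8 rows
[np.float64(-0.007)] [0.0108, -0.0563, -0.0]
[np.float64(-0.007)] [0.0112, -0.0562, -0.0]
[np.float64(-0.007)] [0.0116, -0.0561, -0.0]
[np.float64(-0.007)] [0.012, -0.056, -0.0]
[np.float64(-0.007)] [0.0124, -0.0559, -0.0]
[np.float64(-0.007)] [0.0129, -0.0558, -0.0]
[np.float64(-0.007)] [0.0133, -0.0557, -0.0]
[np.float64(-0.007)] [0.0137, -0.0556, -0.0]
```

>>> drive_tool --moves '[[[0,0,0],[0,0,-0.05],0.058],[[0,0,-0.007],[0.0108,-0.0563,0],0.058],[[0,0,-0.007],[0.0112,-0.0562,0],0.058],[[0,0,-0.007],[0.0116,-0.0561,0],0.058],[[0,0,-0.007],[0.012,-0.056,0],0.058]]'

```text
time: 28.05
eef_pos: [0.5354, -0.0169, 0.1281]
tcp_rot: [-0.039, 0.999, -0.0, -0.0]
contact_force: [0.4, 0.5, 0.3]
opening: 0.68
finger_force: 0.0
```

>>> drive_tool --moves '[[[0,0,-0.007],[0.0124,-0.0559,0],0.058],[[0,0,-0.007],[0.0129,-0.0558,0],0.058],[[0,0,-0.007],[0.0133,-0.0557,0],0.058],[[0,0,-0.007],[0.0137,-0.0556,0],0.058],[[0,0,0],[0,0,0.03],0.058]]'

```text
time: 28.68
eef_pos: [0.505, -0.2474, 0.1009]
tcp_rot: [-0.051, 0.999, -0.003, 0.003]
contact_force: [-0.1, 0.8, -0.7]
opening: 0.68
finger_force: 0.0
```

>>> drive_tool --moves '[[[0,0,0],[0,0,0],0.058],[[0,0,0],[0,0,0],0.058]]'

```text
time: 28.92
eef_pos: [0.5039, -0.2415, 0.0985]
tcp_rot: [-0.053, 0.999, 0.0, -0.0]
contact_force: [0.3, 0.0, 0.4]
opening: 0.678
finger_force: 0.0
```

```bash
python3 - <<'E'
from h import *
brief()
plan([(.500,-.243,.0355,1.68)])
E
```

```text
t 28.93 p [ 0.5039 -0.2415  0.0985] yaw 1.678 F [0.3 0.  0.4] M [ 0.03 -0.04  0.02] op 0.678 ff 0.0 q [-0.63  0.21  1.97 -0.    0.97 -2.31]
toolz [-3.e-04  2.e-04 -1.e+00]
-- 2 rows
[np.float64(-0.001)] [0.002, -0.0005, 0.0315]
[np.float64(-0.001)] [0.002, -0.0005, 0.0315]
```

>>> drive_tool --moves '[[[0,0,-0.002],[0.004,-0.001,0.035],0.058],[[0,0,0],[0,0,0.027],0.058],[[0,0,0],[0,0,0],0.058],[[0,0,0],[0,0,0],0.02],[[0,0,0],[0,0,0],0.02]]'

```text
time: 29.55
eef_pos: [0.5016, -0.2441, 0.0388]
tcp_rot: [-0.054, 0.999, -0.001, 0.002]
contact_force: [-0.3, 1.0, 4.1]
opening: 0.429
finger_force: 60.8
```

>>> drive_tool --moves '[[[0,0,0],[0,0,0],0.02],[[0,0,0],[0,0,0],0.02]]'

```text
time: 29.8
eef_pos: [0.5016, -0.2442, 0.0388]
tcp_rot: [-0.054, 0.999, -0.001, 0.002]
contact_force: [-0.4, 1.8, 6.4]
opening: 0.425
finger_force: 61.3
```

```bash
python3 - <<'E'
from h import *
brief()
s=st();p=s['eef_pos']
plan([(p[0],p[1],.13,1.68),(.563,.2832,.13,1.62)])
E
```

```text
t 29.8 p [ 0.5016 -0.2442  0.0388] yaw 1.679 F [-0.4  1.8  6.4] M [ 0.25 -0.02  0.06] op 0.425 ff 61.3 q [-0.64  0.3   1.99  0.    0.85 -2.31]
toolz [ 0.0036 -0.002  -1.    ]
-- 2 rows
[np.float64(-0.0)] [0.0, 0.0, -0.0456]
[np.float64(-0.0)] [0.0, 0.0, -0.0456]
-- 9 rows
[np.float64(0.007)] [-0.0132, 0.0575, -0.0]
[np.float64(0.007)] [-0.0128, 0.0576, -0.0]
[np.float64(0.007)] [-0.0124, 0.0577, -0.0]
[np.float64(0.007)] [-0.012, 0.0578, -0.0]
[np.float64(0.007)] [-0.0116, 0.0578, -0.0]
[np.float64(0.007)] [-0.0112, 0.0579, -0.0]
[np.float64(0.007)] [-0.0109, 0.058, -0.0]
[np.float64(0.007)] [-0.0105, 0.0581, -0.0]
[np.float64(0.007)] [-0.0101, 0.0581, -0.0]
```

>>> drive_tool --moves '[[[0,0,0],[0,0,-0.04],0.02],[[0,0,0],[0,0,-0.051],0.02],[[0,0,0.007],[-0.0132,0.0575,0],0.02],[[0,0,0.007],[-0.0128,0.0576,0],0.02],[[0,0,0.007],[-0.0124,0.0577,0],0.02]]'

```text
time: 30.42
eef_pos: [0.5206, -0.0661, 0.1278]
tcp_rot: [-0.043, 0.999, -0.0, 0.001]
contact_force: [0.2, -0.2, -1.9]
opening: 0.42
finger_force: 63.4
```

>>> drive_tool --moves '[[[0,0,0.007],[-0.012,0.0578,0],0.02],[[0,0,0.007],[-0.0116,0.0578,0],0.02],[[0,0,0.007],[-0.0112,0.0579,0],0.02],[[0,0,0.007],[-0.0109,0.058,0],0.02],[[0,0,0.007],[-0.0105,0.0581,0],0.02]]'

```text
time: 31.05
eef_pos: [0.5554, 0.2272, 0.1276]
tcp_rot: [-0.026, 1.0, -0.0, 0.0]
contact_force: [0.9, 0.3, -1.4]
opening: 0.423
finger_force: 63.4
```

>>> drive_tool --moves '[[[0,0,0.007],[-0.0101,0.0581,0],0.02],[[0,0,0],[0,0,0],0.02],[[0,0,0],[0,0,0],0.02],[[0,0,0],[0,0,0],0.02]]'

```text
time: 31.55
eef_pos: [0.5625, 0.2825, 0.1271]
tcp_rot: [-0.022, 1.0, -0.0, -0.0]
contact_force: [0.4, -0.4, -1.7]
opening: 0.421
finger_force: 63.4
```

```bash
python3 - <<'E'
from h import *
brief()
w=cam('wrist')
cv2.imwrite('pics/w11.png',cv2.resize(w['image'][:,:,::-1],(800,600),interpolation=cv2.INTER_CUBIC))
P=[[.5687,.1394],[.5652,.2113],[.5617,.2832],[.5581,.3551]]
e=np.array([-.049,.9988])
for k,p in enumerate(P):
    for sgn in(-1,1):
        q=np.array(p)+e*sgn*.023+np.array([-.9988,-.049])*.041
        print(k,sgn,(proj(w,[[*q,.004]])/.64).round(0))
E
```

```text
t 31.55 p [0.5625 0.2825 0.1271] yaw 1.614 F [ 0.4 -0.4 -1.7] M [-0.03  0.01  0.01] op 0.421 ff 63.4 q [ 0.3   0.31  1.78 -0.    1.05 -1.31]
toolz [-7.e-04 -5.e-04 -1.e+00]
0 -1 [[ 98. 224.]]
0 1 [[183. 224.]]
1 -1 [[231. 224.]]
1 1 [[317. 224.]]
2 -1 [[364. 223.]]
2 1 [[449. 223.]]
3 -1 [[498. 222.]]
3 1 [[583. 222.]]
```

View pics/w11.png

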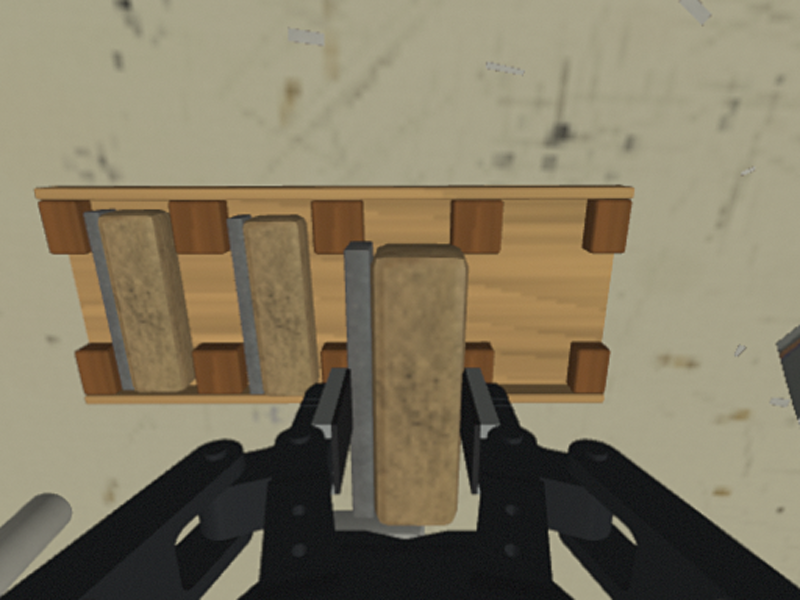

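>>> drive_tool --moves '[[[0,0,-0.006],[-0.001,0,0.04],0.02],[[0,0,0],[0,0,0.035],0.02],[[0,0,0],[0,0,0.02],0.02],[[0,0,0],[0,0,0],0.02],[[0,0,0],[0,0,0],0.02]]'

```text
time: 32.22
eef_pos: [0.5644, 0.2836, 0.0331]
tcp_rot: [-0.025, 1.0, 0.0, 0.001]
contact_force: [0.5, 0.4, -1.6]
opening: 0.421
finger_force: 72.6
```

```bash
python3 - <<'E'
from h import *
brief()
E
```

```text
t 32.23 p [0.5644 0.2836 0.0331] yaw 1.621 F [ 0.5  0.4 -1.6] M [-0.03 -0.03 -0.02] op 0.421 ff 72.6 q [ 0.31  0.44  1.8  -0.    0.89 -1.32]
toolz [ 1.5e-03  4.0e-04 -1.0e+00]
```

>>> drive_tool --moves '[[[0,0,0],[0,0,0.002],0.02],[[0,0,0],[0,0,0],0.02],[[0,0,0],[0,0,0],0.056],[[0,0,0],[0,0,0],0.056],[[0,0,0],[0,0,-0.05],0.056]]'

```text
time: 32.85
eef_pos: [0.5602, 0.2827, 0.076]
tcp_rot: [-0.026, 1.0, -0.001, -0.005]
contact_force: [0.1, 0.2, 0.0]
opening: 0.656
finger_force: 0.0
```

>>> drive_tool --moves '[[[0,0,0],[0,0,-0.05],0.058],[[0,0,0],[0,0,0],0.058]]'

```text
time: 33.1
eef_pos: [0.5672, 0.2851, 0.1368]
tcp_rot: [-0.026, 1.0, 0.002, 0.006]
contact_force: [0.8, 0.4, 0.1]
opening: 0.68
finger_force: 0.0
```

```bash
python3 - <<'E'
from h import *
brief()
plan([(.508,-.3155,.13,1.68)])
E
```

```text
t 33.1 p [0.5672 0.2851 0.1368] yaw 1.622 F [0.8 0.4 0.1] M [-0.01 -0.03  0.01] op 0.68 ff 0.0 q [ 0.31  0.3   1.77 -0.    1.06 -1.32]
toolz [ 0.0114  0.0036 -0.9999]
-- 10 rows
[np.float64(-0.006)] [0.009, -0.0597, 0.0007]
[np.float64(-0.006)] [0.0093, -0.0596, 0.0007]
[np.float64(-0.006)] [0.0097, -0.0596, 0.0007]
[np.float64(-0.006)] [0.01, -0.0595, 0.0007]
[np.float64(-0.006)] [0.0104, -0.0595, 0.0007]
[np.float64(-0.006)] [0.0107, -0.0594, 0.0007]
[np.float64(-0.006)] [0.0111, -0.0593, 0.0007]
[np.float64(-0.006)] [0.0114, -0.0593, 0.0007]
[np.float64(-0.006)] [0.0118, -0.0592, 0.0007]
[np.float64(-0.006)] [0.0121, -0.0591, 0.0007]
```

>>> drive_tool --moves '[[[0,0,-0.006],[0.0085,-0.0597,0],0.058],[[0,0,-0.006],[0.009,-0.0596,0],0.058],[[0,0,-0.006],[0.0093,-0.0596,0],0.058],[[0,0,-0.006],[0.0096,-0.0595,0],0.058],[[0,0,-0.006],[0.01,-0.0595,0],0.058]]'

```text
time: 33.72
eef_pos: [0.5353, -0.0181, 0.1296]
tcp_rot: [-0.041, 0.999, 0.0, -0.0]
contact_force: [0.1, -1.0, 0.3]
opening: 0.679
finger_force: 0.0
```

>>> drive_tool --moves '[[[0,0,-0.006],[0.0103,-0.0594,0],0.058],[[0,0,-0.006],[0.0107,-0.0593,0],0.058],[[0,0,-0.006],[0.011,-0.0593,0],0.058],[[0,0,-0.006],[0.0114,-0.0592,0],0.058],[[0,0,-0.006],[0.0118,-0.0591,0],0.058]]'

```text
time: 34.35
eef_pos: [0.5079, -0.3182, 0.1294]
tcp_rot: [-0.056, 0.998, 0.0, -0.0]
contact_force: [0.9, -0.3, 0.2]
opening: 0.681
finger_force: 0.0
```

>>> drive_tool --moves '[[[0,0,0],[0,0,0.03],0.058],[[0,0,0],[0,0,0],0.058],[[0,0,0],[0,0,0],0.058],[[0,0,0],[0,0,0],0.058]]'

```text
time: 34.85
eef_pos: [0.5095, -0.3161, 0.1014]
tcp_rot: [-0.056, 0.998, -0.001, 0.001]
contact_force: [-0.1, 0.6, -0.6]
opening: 0.681
finger_force: 0.0
```

```bash
python3 - <<'E'
from h import *
brief()
w=cam('wrist')
m=cv2.inRange(cv2.cvtColor(w['image'],cv2.COLOR_RGB2HSV),(10,70,60),(25,255,255))
for c in cv2.findContours(m,cv2.RETR_EXTERNAL,cv2.CHAIN_APPROX_NONE)[0]:
    if cv2.contourArea(c)<800: continue
    r=cv2.minAreaRect(c);X=onz(w,cv2.boxPoints(r),.034);print('wood',r,X.mean(0).round(4),X[:,:2].round(4).tolist())
plan([(.508,-.3155,.0355,1.68)])
E
```

```text
t 34.85 p [ 0.5095 -0.3161  0.1014] yaw 1.683 F [-0.1  0.6 -0.6] M [-0.03 -0.01 -0.  ] op 0.681 ff 0.0 q [-0.72  0.28  1.87  0.    0.99 -2.41]
toolz [ 0.0014 -0.0012 -1.    ]
wood ((261.5, 205.5), (131.0, 43.0), 90.0) [ 0.5073 -0.3154  0.034 ] [[0.4599, -0.335], [0.4568, -0.307], [0.5544, -0.2936], [0.5581, -0.326]]
wood ((22.99102783203125, 163.2074737548828), (329.635986328125, 11.987212181091309), 82.17092895507812) [ 0.5117 -0.4769  0.034 ] [[0.3978, -0.4802], [0.3961, -0.4735], [0.6251, -0.4722], [0.6277, -0.4818]]
-- 2 rows
[np.float64(0.002)] [0.0007, 0.0004, 0.033]
[np.float64(0.002)] [0.0007, 0.0004, 0.033]
```

>>> drive_tool --moves '[[[0,0,0.002],[0.001,-0.002,0.038],0.058],[[0,0,0],[0,0,0.027],0.058],[[0,0,0],[0,0,0],0.058],[[0,0,0],[0,0,0],0.02],[[0,0,0],[0,0,0],0.02]]'

```text
time: 35.52
eef_pos: [0.5093, -0.3195, 0.0375]
tcp_rot: [-0.055, 0.998, -0.001, 0.001]
contact_force: [0.1, -0.2, 0.3]
opening: 0.426
finger_force: 60.1
```

>>> drive_tool --moves '[[[0,0,0],[0,0,0],0.02],[[0,0,0],[0,0,0],0.02]]'

```text
time: 35.78
eef_pos: [0.5093, -0.3195, 0.0375]
tcp_rot: [-0.055, 0.999, -0.001, 0.001]
contact_force: [0.5, 1.9, 6.5]
opening: 0.423
finger_force: 61.1
```

```bash
python3 - <<'E'
from h import *
brief()
s=st();p=s['eef_pos']
plan([(p[0],p[1],.13,1.68),(.560,.3551,.13,1.62)])
E
```

```text
t 35.77 p [ 0.5093 -0.3195  0.0375] yaw 1.68 F [0.5 1.9 6.5] M [ 0.08 -0.02 -0.01] op 0.423 ff 61.1 q [-0.73  0.38  1.88  0.    0.87 -2.41]
toolz [ 0.0029 -0.0023 -1.    ]
-- 2 rows
[np.float64(0.0)] [0.0, 0.0, -0.0463]
[np.float64(0.0)] [0.0, 0.0, -0.0463]
-- 11 rows
[np.float64(0.005)] [-0.0113, 0.0605, -0.0]
[np.float64(0.005)] [-0.0109, 0.0605, -0.0]
[np.float64(0.005)] [-0.0106, 0.0606, -0.0]
[np.float64(0.005)] [-0.0103, 0.0606, -0.0]
[np.float64(0.005)] [-0.0099, 0.0607, -0.0]
[np.float64(0.005)] [-0.0096, 0.0607, -0.0]
[np.float64(0.005)] [-0.0093, 0.0608, -0.0]
[np.float64(0.005)] [-0.009, 0.0608, -0.0]
[np.float64(0.005)] [-0.0086, 0.0609, -0.0]
[np.float64(0.005)] [-0.0083, 0.0609, -0.0]
[np.float64(0.005)] [-0.008, 0.061, -0.0]
```

>>> drive_tool --moves '[[[0,0,0],[0,0,-0.04],0.02],[[0,0,0],[0,0,-0.052],0.02],[[0,0,0.005],[-0.0113,0.0605,0],0.02],[[0,0,0.005],[-0.0109,0.0605,0],0.02],[[0,0,0.005],[-0.0106,0.0606,0],0.02]]'

```text
time: 36.4
eef_pos: [0.5214, -0.133, 0.1274]
tcp_rot: [-0.046, 0.999, -0.0, 0.0]
contact_force: [0.7, 0.0, -0.3]
opening: 0.432
finger_force: 64.0
```

>>> drive_tool --moves '[[[0,0,0.005],[-0.0103,0.0606,0],0.02],[[0,0,0.005],[-0.0099,0.0607,0],0.02],[[0,0,0.005],[-0.0096,0.0607,0],0.02],[[0,0,0.005],[-0.0093,0.0608,0],0.02],[[0,0,0.005],[-0.009,0.0608,0],0.02]]'

```text
time: 37.02
eef_pos: [0.5438, 0.1739, 0.1273]
tcp_rot: [-0.035, 0.999, -0.0, 0.0]
contact_force: [1.2, 0.2, -1.0]
opening: 0.425
finger_force: 64.0
```

>>> drive_tool --moves '[[[0,0,0.005],[-0.0086,0.0609,0],0.02],[[0,0,0.005],[-0.0083,0.0609,0],0.02],[[0,0,0.005],[-0.008,0.061,0],0.02],[[0,0,0],[0,0,0],0.02],[[0,0,0],[0,0,0],0.02]]'

```text
time: 37.65
eef_pos: [0.5567, 0.3557, 0.1266]
tcp_rot: [-0.027, 1.0, -0.001, -0.001]
contact_force: [-0.3, -0.2, -1.3]
opening: 0.425
finger_force: 64.0
```

>>> drive_tool --moves '[[[0,0,0],[0,0,0],0.02],[[0,0,0],[0,0,0],0.02]]'

```text
time: 37.9
eef_pos: [0.5575, 0.3546, 0.1273]
tcp_rot: [-0.026, 1.0, -0.0, -0.0]
contact_force: [-0.3, 0.6, -0.7]
opening: 0.424
finger_force: 64.0
```

```bash
python3 - <<'E'
from h import *
brief()
w=cam('wrist')
cv2.imwrite('pics/w12.png',cv2.resize(w['image'][:,:,::-1],(800,600),interpolation=cv2.INTER_CUBIC))
P=[[.5687,.1394],[.5652,.2113],[.5617,.2832],[.5581,.3551]]
e=np.array([-.049,.9988])
for k,p in enumerate(P):
    for sgn in(-1,1):
        q=np.array(p)+e*sgn*.023+np.array([-.9988,-.049])*.041
        print(k,sgn,(proj(w,[[*q,.004]])/.64).round(0))
s=st();print(s['time']); z=s['eef_pos'][2]-.0375+.034
print(onz(w,np.array([[415,249],[418,525]])*.64,z))
E
```

```text
t 37.9 p [0.5575 0.3546 0.1273] yaw 1.623 F [-0.3  0.6 -0.7] M [-0.01  0.01  0.01] op 0.424 ff 64.0 q [ 0.41  0.37  1.7  -0.    1.07 -1.21]
toolz [-2.e-04 -2.e-04 -1.e+00]
0 -1 [[-38. 224.]]
0 1 [[ 49. 224.]]
1 -1 [[ 98. 224.]]
1 1 [[184. 225.]]
2 -1 [[232. 225.]]
2 1 [[317. 225.]]
3 -1 [[365. 225.]]
3 1 [[449. 226.]]
37.95
[[0.50602814 0.35432569 0.12391398]
 [0.60391389 0.36108132 0.12391398]]
```

View pics/w12.png

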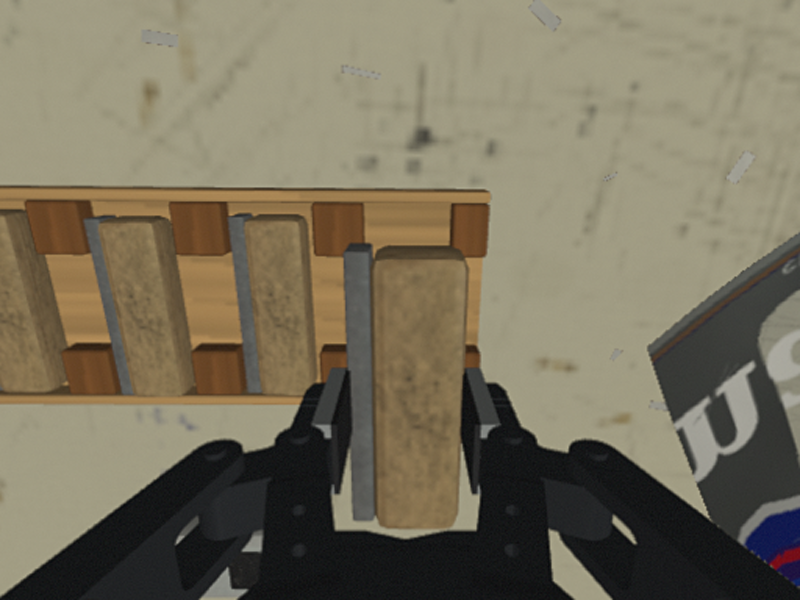

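The last pocket's inner post edges are at columns 365 and 450, as predicted, so the tray has not moved. The other three squeegees lie in their pockets.

>>> drive_tool --moves '[[[0,0,0.002],[-0.0015,0,0.04],0.02],[[0,0,0],[0,0,0.035],0.02],[[0,0,0],[0,0,0.021],0.02],[[0,0,0],[0,0,0],0.02],[[0,0,0],[0,0,0],0.02]]'

```text
time: 38.58
eef_pos: [0.5593, 0.3561, 0.032]
tcp_rot: [-0.026, 1.0, 0.0, 0.001]
contact_force: [-0.5, 0.6, -1.2]
opening: 0.428
finger_force: 70.8
```

```bash
python3 - <<'E'
from h import *
brief()
E
```

```text
t 38.58 p [0.5593 0.3561 0.032 ] yaw 1.623 F [-0.5  0.6 -1.2] M [ 0.01  0.01 -0.02] op 0.428 ff 70.8 q [ 0.41  0.5   1.72 -0.    0.92 -1.21]
toolz [ 1.2e-03  5.0e-04 -1.0e+00]
```

Lower the last 2 mm, release, rise and move aside so that the top camera sees everything.

>>> drive_tool --moves '[[[0,0,0],[0,0,0.0022],0.02],[[0,0,0],[0,0,0],0.02],[[0,0,0],[0,0,0],0.056],[[0,0,0],[0,0,0],0.056],[[0,0,0],[0,0,-0.05],0.056]]'

```text
time: 39.2
eef_pos: [0.5553, 0.3545, 0.0744]
tcp_rot: [-0.026, 1.0, -0.002, -0.005]
contact_force: [1.4, -0.5, -0.6]
opening: 0.657
finger_force: 0.0
```

>>> drive_tool --moves '[[[0,0,0],[0,0,-0.06],0.058],[[0,0,0],[0,0,-0.06],0.058],[[0,0,0],[0,0,0],0.058],[[0,0,0],[0,0,0],0.058],[[0,0,0],[0,0,0],0.058]]'

```text
time: 39.83
eef_pos: [0.5575, 0.3555, 0.1964]
tcp_rot: [-0.026, 1.0, -0.001, -0.002]
contact_force: [0.7, 0.6, 0.3]
opening: 0.682
finger_force: 0.0
```

```bash
python3 - <<'E'
from h import *
brief()
w=cam('wrist')['image'][:,:,::-1];t=cam('top')['image'][:,:,::-1]
a=cv2.resize(w,(400,300));b=cv2.resize(t[110:350,100:420],(400,300))
cv2.imwrite('pics/w13.png',np.hstack([a,b]))
E
```

```text
t 39.83 p [0.5575 0.3555 0.1964] yaw 1.623 F [0.7 0.6 0.3] M [-0.   -0.02 -0.08] op 0.682 ff 0.0 q [ 0.41  0.3   1.65 -0.    1.19 -1.21]
toolz [-0.0041 -0.0018 -1.    ]
```

View pics/w13.png

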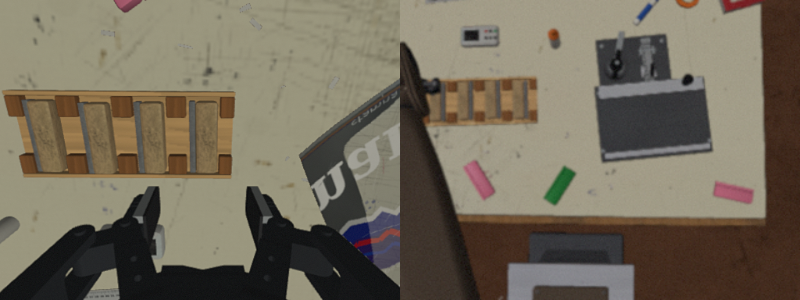

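The wrist view (left half) shows all four squeegees flat in their pockets at about (45,135), (98,135), (151,135) and (204,135). The top view (right half) shows the bar back at (650,88), the knob turned open at (617,60), and the timer and tube standing where they were.

```bash
python3 -c "
from h import *
print(ctrl.sign_off())"
```

```text
the job is handed in; nothing more can be done
None
```

The job is done and handed in: the knob broke free and is turned open about 75°, the pawl is up, the bar is fully back, and all four squeegees lie in their own tray pockets, with the glue tube and timer untouched.

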